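Unstack the printed bins and fit out the stacking tray

ROBOT

A 7-joint arm with a two-finger parallel gripper is mounted at the origin on the work surface. World frame = base frame: x ahead of the robot, y to its left, z up, the work surface at z = 0. Lengths are in m, angles in rad, forces in N, time in s.
With the tool pointing down it reaches from about 0.425 to 0.875 m from the base axis. Payload 4.7 kg.
Tool frame: the origin (TCP) lies between the finger pads; the fingertips stand 14 mm ahead of it and the grasp point (between the pads) lies 5 mm behind it; z points along the fingers, y is the line along which they close (so a half turn about z gives the same grasp; the last joint's range is limited). The gripper opens to 87 mm and grips with 3 to 60 N. Pads are 19 mm wide; open, the fingers measure 117 mm over their backs; the gripper's body (75 mm by 190 mm) begins 51 mm behind the grasp point.
Start: joints at [-1.166, 0.321, -0.07, 1.45, 0.023, 1.371, -0.057], TCP at [0.248, 0.601, 0.237] pointing down, gripper open.
Joint ranges: [-2.86, 2.86], [-0.3, 2.09], [-1.38, 1.24], [0.06, 2.45], [-1.56, 4.7], [0.09, 2.05], [-2.69, 2.69]. Speed limits (rad/s): [2.57, 2.57, 3.14, 3.14, 3.14, 3.14, 3.14].

INTERFACE

Orientations are given as a rotation vector (axis times angle).
In Python, from bench import ctrl gives the robot as it stands.
- The arm moves only by the tool step_arm, never from a script. Its argument "commands" is a list of rows, each an object with "travel": the shift along the tool's x, y, z in m, a list of three; "turn": the turn, a rotation vector about the tool's x, y, z in degrees, a list of three. A call has 1 to 5 rows; each row is the pose to reach, as a shift and turn from the pose commanded when the call began, along the tool's axes at that moment; what a row does not reach only later rows make up. A row lasts 1/10 s, in which the tool goes at most 50 mm and 8.59 degrees, less where a joint would pass 70% of its speed; a pose out of reach is approached as far as the arm can. A call with a gripper value outside its range is refused whole. "gripper" is the opening, from 0 (shut) to 1 (fully open), set as the call begins (left out, the last holds). The fingers move at their own pace and stop on an object; "force" is the grip in N (left out, the last holds). Time passes only in rows, so rows that repeat a pose let the fingers close. It gives the time, the measured TCP pose, the force, the opening and the grip force at its end, in the units of the state.
- ctrl.get_state(): the state, without advancing time (a new reading comes with each control period).
- ctrl.get_image(name): name is "scene" or "top"; returns the picture (400x640x3 uint8, red, green, blue); there is no depth.
- ctrl.camera_model(name): a dict with "fx", "fy", "cx", "cy" (pixels), "R" (3x3) and "t" (3): a world point X has camera coordinates R X + t. Camera axes: x right, y down, z forward; pixel columns grow to the right and rows downward; lengths in m; the calibration is good to about 2 mm. A picture is of the moment at which its call begins. camera_model takes no time and is no camera call.
- ctrl.close_job(): hands the job in; it is judged then, once.
The state is a dict: "time": time; "joint_positions": joint angles; "qd": joint speeds; "joint_torque": joint torques, N m; "position": TCP position; "tool_rot": TCP orientation; "ft_force": force on the tool from outside, world axes, zero at the start; "torque": the same for the moment, N m; "grip_width": opening from 0.0 (shut) to 1.0 (fully open); "grip_force": force on a finger pad.
Only numpy, scipy, OpenCV 4.12 (cv2) and the standard library are available. Lean on these libraries where they do the work, as an engineer would, in place of code of your own. Each camera call takes 0.05 s, during which the arm holds its last target. There are 200 camera calls.

TASK

Take the stack of printed bins apart and fit out the grey tray: the long bin goes on the long base plate, and on the short base plate in the tray stack, squarely one on the other, the two short bins that together come flush with the tray's rim, so that the next tray can be stacked on it. Put the left-over short bin on the other short base plate, the one on the bench outside the tray. Every bin stands upright, lengthwise with its plate and fully down inside the frame; do not disturb the calipers and the glue stick on the bench.

Things in the scene. Friction and masses are not known exactly. Their poses are not given: they have to be found in the camera images.
- long_bin_center (a point): Long printed blue plastic bin, open on top, 210 mm long (its x axis), 42 mm wide (its y axis), 49 mm high, walls and floor 2 mm, undivided, about 140 g. It stands on the bench and carries the three short bins, which lie crosswise on its rim side by side with gaps of about 36 mm. The point is its centre, half-way up (24.5 mm above its underside); z is up.
- low_bin_center (a point): Lowest short bin: printed blue plastic bin, open on top, 84 mm long (its x axis), 42 mm wide (its y axis), 21 mm high, walls and floor 2 mm, flat underside, undivided, about 50 g; its end with a 10 mm label ledge under the rim is +x. At the start it lies across the top of the long bin. The point is its centre, half-way up (10.5 mm above its underside); z is up.
- mid_bin_center (a point): Middle short bin: printed blue plastic bin, open on top, 84 mm long (its x axis), 42 mm wide (its y axis), 28 mm high, walls and floor 2 mm, flat underside, one divider across (two compartments), about 60 g; its end with a 10 mm label ledge under the rim is +x. At the start it lies across the top of the long bin. The point is its centre, half-way up (14 mm above its underside); z is up.
- high_bin_center (a point): Highest short bin: printed blue plastic bin, open on top, 84 mm long (its x axis), 42 mm wide (its y axis), 35 mm high, walls and floor 2 mm, flat underside, two dividers across (three compartments), about 70 g; its end with a 10 mm label ledge under the rim is +x. At the start it lies across the top of the long bin. The point is its centre, half-way up (17.5 mm above its underside); z is up.
- tray: Grey plastic stacking tray, open on top, fixed to the bench; outside 258 mm (x) by 222 mm (y), walls and floor 4 mm thick, the rim 56 mm above its underside; the rim is therefore 49 mm above the floors of the two base plates in it. Origin: centre of its underside; z up.
- long_seat: Long black base plate for a 210 x 42 mm bin, fixed: 3 mm floor inside a raised frame 4 mm wide, its top 7 mm above the underside. The floor inside the frame is 222 x 54 mm, 6 mm larger than the bin on every side. On the tray's floor, along the tray's x, 42 mm to one side of its middle. Origin: centre of its underside; x along its length, z up; floor at z = 3 mm.
- short_seat: Short black base plate for a 84 x 42 mm bin, fixed: 3 mm floor inside a raised frame 4 mm wide, its top 7 mm above the underside. The floor inside the frame is 96 x 54 mm, 6 mm larger than the bin on every side. On the tray's floor, parallel with the long plate, centre lines 84 mm apart. Origin: centre of its underside; x along its length, z up; floor at z = 3 mm.
- spare_plate: Short black base plate for a 84 x 42 mm bin, fixed: 3 mm floor inside a raised frame 4 mm wide, its top 7 mm above the underside. The floor inside the frame is 96 x 54 mm, 6 mm larger than the bin on every side. Same as the tray's short plate, but by itself on the bench. Origin: centre of its underside; x along its length, z up; floor at z = 3 mm.
- calipers: Bystander: digital calipers of steel and black plastic, 240 mm long, lying on the bench on the far side. Origin: its middle, at bench height.
- glue_stick: Bystander: white glue stick with a blue cap, 30 mm diameter, 103 mm high, standing upright on the bench on the far side. Origin: centre of its underside.
Not all that is in view belongs to the job. What is shaped like the part that bears low_bin_center but brown or pink is not meant.

How it is judged:
At the end, for the whole second after the job is handed in: Long bin on the long plate, highest bin on the outside plate, lowest and middle bin stacked (either order) on the tray's short plate: centred within 10 mm (upper bin 15), turned under 0.2 rad, heights within 3 mm, tilt under 0.08 rad; all released and at rest (horizontal distance between long_bin_center and long_seat below 0.01 m and z of long_bin_center in the frame of long_seat between 0.0245 and 0.0305 m and angle between the x axis of long_bin_center and the x axis of long_seat, either way round below 0.2 rad and angle between each of long_bin_center, high_bin_center's own z axis and vertical below 0.08 rad and ((horizontal distance between low_bin_center and short_seat below 0.01 m and z of low_bin_center in the frame of short_seat between 0.0105 and 0.0165 m and angle between the x axis of each of low_bin_center, mid_bin_center and the x axis of short_seat, either way round below 0.2 rad and angle between each of low_bin_center, mid_bin_center's own z axis and vertical below 0.08 rad and horizontal distance between mid_bin_center and short_seat below 0.015 m and z of mid_bin_center in the frame of short_seat between 0.035 and 0.041 m) or (horizontal distance between mid_bin_center and short_seat below 0.01 m and z of mid_bin_center in the frame of short_seat between 0.014 and 0.02 m and angle between the x axis of each of mid_bin_center, low_bin_center and the x axis of short_seat, either way round below 0.2 rad and angle between each of mid_bin_center, low_bin_center's own z axis and vertical below 0.08 rad and horizontal distance between low_bin_center and short_seat below 0.015 m and z of low_bin_center in the frame of short_seat between 0.0385 and 0.0445 m)) and horizontal distance between high_bin_center and spare_plate below 0.01 m and z of high_bin_center in the frame of spare_plate between 0.0175 and 0.0235 m and angle between the x axis of high_bin_center and the x axis of spare_plate, either way round below 0.2 rad and linear speed of each of long_bin, low_bin, mid_bin, high_bin below 0.02 m/s); the robot touches nothing.
It fails at once if the calipers are disturbed (moved more than 30 mm) (distance of calipers from where it was at the start of the episode above 0.03 m).
It fails at once if the glue stick is disturbed (moved more than 30 mm) (distance of glue_stick from where it was at the start of the episode above 0.03 m).
It also fails if it takes over 115 s, if anything falls off the work surface, if the arm or the gripper's body presses on something with over 40 N, if the wrist force passes 120 N, or if a joint passes its speed limit or range.

## Working session

There is one attempt and no reset: what is moved stays moved. The work goes in short steps, Python scripts to look and compute and a tool call to move; the robot and the scene stay as the last step left them, time stands still between calls to the robot, and variables do not carry over. Pictures are saved under pics/ and viewed, at most 14 in all, crops included, and the job is handed in when it is done.

Besides the shell and the picture viewer there is one more tool, called after "Call:" by a JSON object that holds its "method" and its "body", one argument or row to a line. step_arm: Moves the arm, as the interface text tells. Its arguments: {"type":"object","properties":{"commands":{"type":"array"},"gripper":{"type":"number"},"force":{"type":"number"}},"required":["commands"]}

```bash
ls; mkdir -p pics; python3 - <<'E'
from bench import ctrl
import cv2
s=ctrl.get_state();print(s)
for n in("scene","top"):
    cv2.imwrite(f"pics/{n}0.png",ctrl.get_image(n)[:,:,::-1]);print(ctrl.camera_model(n))
E
```

```text
pics
{'time': 0.0, 'joint_positions': array([-1.16591104,  0.32180037, -0.0700882 ,  1.451652  ,  0.02261305,
        1.37077276, -0.05691331]), 'qd': array([-0.00015719, -0.00108596,  0.00044384, -0.00030173,  0.00063483,
        0.00120777,  0.00086993]), 'joint_torque': array([-2.06433656e-04, -4.91289282e+01, -4.04192526e-01, -3.12523091e+01,
       -6.39458187e-02,  4.37100639e-02,  1.68855240e-04]), 'position': array([0.24744739, 0.60050734, 0.23548774]), 'tool_rot': array([-6.09861597e-01, -3.08157153e+00,  2.87146363e-03]), 'ft_force': array([0.44073648, 0.27693639, 0.07614494]), 'torque': array([-0.06882543, -0.00916935,  0.03390264]), 'grip_force': 0.0, 'grip_width': 0.9993093159748453}
{'fx': 396.7142604628748, 'fy': 396.7142604628748, 'cx': 322.2047628974812, 'cy': 193.51765795145977, 'R': array([[-0.29945942,  0.95398685, -0.01526888],
       [ 0.64663174,  0.19116038, -0.73846131],
       [-0.70156357, -0.23101254, -0.67412296]]), 't': array([ 0.15675217, -0.3327122 ,  1.3939231 ])}
{'fx': 500.2836321956371, 'fy': 500.2836321956371, 'cx': 312.4811207787589, 'cy': 203.33290929393658, 'R': array([[-0.01120837, -0.99984941,  0.01324871],
       [-0.9858642 ,  0.00883458, -0.16731324],
       [ 0.167171  , -0.01493674, -0.98581476]]), 't': array([0.0309091 , 0.5891444 , 1.29731536])}
```

View pics/scene0.png

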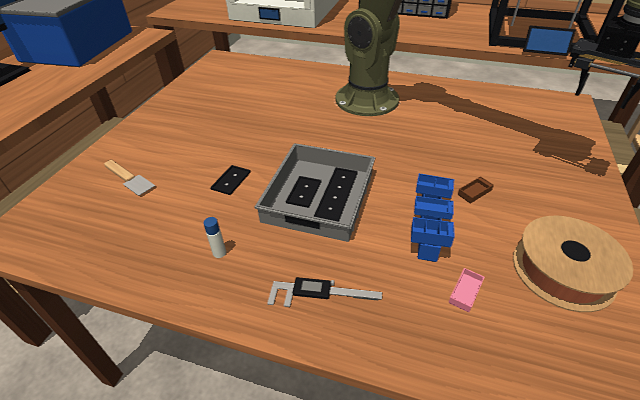

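View pics/top0.png

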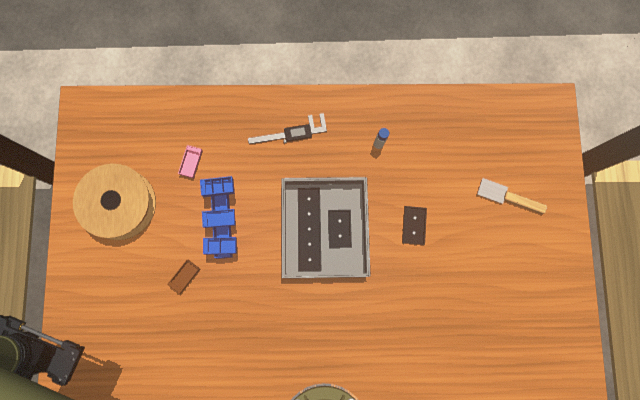

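The scene view shows the stack at (432,215), the tray at (316,190) and the outside plate at (230,180). In the top view the stack is at (219,218), the tray at (325,228) with the long plate at (309,230) and the short one at (340,228), and the spare plate is at (414,225). Next I'll zoom in and measure.

```bash
cat > h.py <<'E'
import numpy as np, cv2
from bench import ctrl
def img(n): return ctrl.get_image(n)[:,:,::-1].copy()
def ray(n,px,z):
    m=ctrl.camera_model(n);R=np.array(m["R"]);t=np.array(m["t"])
    px=np.atleast_2d(px).astype(float)
    d=np.c_[(px[:,0]-m["cx"])/m["fx"],(px[:,1]-m["cy"])/m["fy"],np.ones(len(px))]@R
    c=-R.T@t
    return c+d*((z-c[2])/d[:,2])[:,None]
def proj(n,P):
    m=ctrl.camera_model(n);q=np.atleast_2d(P)@np.array(m["R"]).T+m["t"]
    return np.c_[m["fx"]*q[:,0]/q[:,2]+m["cx"],m["fy"]*q[:,1]/q[:,2]+m["cy"]]
def rect(n,c,z):
    "min-area rectangle on plane z: centre, long, short, yaw of the long axis (deg)"
    P=ray(n,c.reshape(-1,2),z)[:,:2]
    (x,y),(w,h),a=cv2.minAreaRect((P*1000).astype(np.float32))
    if w<h: w,h,a=h,w,a+90
    return np.round([x,y,w,h,(a+90)%180-90],1)
def blobs(mask,amin=60):
    cs,_=cv2.findContours(mask.astype(np.uint8),cv2.RETR_EXTERNAL,cv2.CHAIN_APPROX_NONE)
    return [c for c in cs if cv2.contourArea(c)>amin]
def blue(i):
    h=cv2.cvtColor(i,cv2.COLOR_BGR2HSV);return cv2.inRange(h,(100,110,50),(130,255,255))>0
E
python3 - <<'E'
from h import *
t=cv2.imread("pics/top0.png");s=cv2.imread("pics/scene0.png")
a=cv2.resize(t[165:275,180:260],None,fx=5,fy=5,interpolation=cv2.INTER_CUBIC)
b=cv2.resize(s[165:275,395:475],None,fx=5,fy=5,interpolation=cv2.INTER_CUBIC)
cv2.imwrite("pics/crop0.png",np.hstack([a,b]))
blk=(t.max(2)<75);blk[:, :270]=0;blk[:,440:]=0;blk[:170]=0;blk[290:]=0
for c in blobs(blk): print("blk",cv2.boundingRect(c),rect("top",c,0.011 if cv2.boundingRect(c)[0]<380 else .007))
for n,i in(("top",t),("scene",s)):
  for c in blobs(blue(i)):
    x=cv2.boundingRect(c)
    print(n,x)
h=cv2.cvtColor(t,cv2.COLOR_BGR2HSV)
g=cv2.inRange(h,(0,0,80),(180,60,255))>0;g[:170]=0;g[290:]=0;g[:,:270]=0;g[:,380:]=0
for c in blobs(g): print("tray",rect("top",c,.056))
E
```

```text
top (203, 228, 33, 26)
top (202, 199, 33, 28)
top (200, 177, 33, 19)
scene (204, 217, 15, 18)
scene (411, 174, 43, 88)
scene (526, 28, 47, 25)
scene (260, 9, 19, 10)
scene (0, 0, 132, 67)
tray [ 5.261e+02 -7.300e+00  2.668e+02  2.293e+02  2.000e-01]
```

View pics/crop0.png

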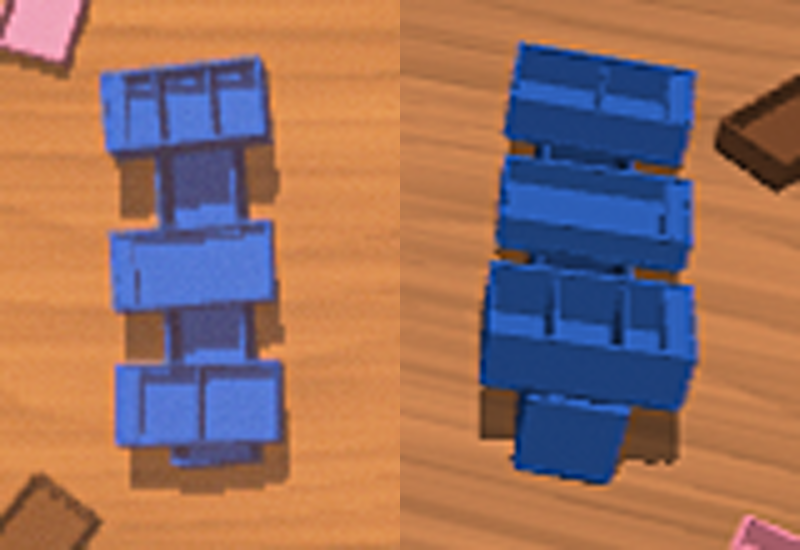

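The crop shows, from far to near in x: the high bin (two dividers), the low bin (undivided) and the mid bin (one divider). The label ledges are on the +y side. I'll combine the far rim edges from both views and fix the plate mask.

```bash
python3 - <<'E'
from h import *
o1=np.array([180,165]);o2=np.array([395-80,165])
T=dict(high=[(102,73),(263,58)],low=[(110,234),(272,222)],mid=[(116,367),(284,364)])
S=dict(high=[(490,262),(695,288)],low=[(502,155),(692,182)],mid=[(522,44),(694,72)])
Z=dict(high=.084,low=.07,mid=.077)
for k in T:
    a=ray("top",np.array(T[k])/5+o1,Z[k])[:,:2];b=ray("scene",np.array(S[k])/5+o2,Z[k])[:,:2]
    f=lambda e:(np.round(e.mean(0),4),round(float(np.linalg.norm(e[1]-e[0])),4),round(float(np.degrees(np.arctan2(*(e[0]-e[1])[::-1] if e[0,1]>e[1,1] else (e[1]-e[0])[::-1]))),1))
    print(k,f(a),f(b),"c",(a.mean(0)+b.mean(0))/2,"w",np.linalg.norm(a.mean(0)-b.mean(0)))
t=cv2.imread("pics/top0.png");s=cv2.imread("pics/scene0.png")
print(t[230,309],t[228,335],t[225,410],t[222,293],t[225,430],s[180,231],s[190,308])
m=t.max(2)<95
k=np.ones((3,3),np.uint8)
m=cv2.morphologyEx(m.astype(np.uint8),cv2.MORPH_CLOSE,k)
for n,roi in(("long",(295,185,323,274)),("short",(326,205,356,252)),("spare",(398,200,432,250))):
    q=np.zeros_like(m);x0,y0,x1,y1=roi;q[y0:y1,x0:x1]=m[y0:y1,x0:x1]
    for c in blobs(q,200): print(n,cv2.boundingRect(c),rect("top",c,.011 if n!="spare" else .007))
m=(s.max(2)<60).astype(np.uint8);m=cv2.morphologyEx(m,cv2.MORPH_CLOSE,k)
for c in blobs(m,150):
    x=cv2.boundingRect(c)
    if 200<x[0]<380 and 130<x[1]<250: print("scene",x,rect("scene",c,.007),rect("scene",c,.011))
E
```

```text
high (array([0.6533, 0.2779]), 0.0849, 95.0) (array([0.6153, 0.2773]), 0.0849, 96.2) c [0.63431703 0.27758543] w 0.03804981314262891
low (array([0.5687, 0.2741]), 0.0853, 93.8) (array([0.532 , 0.2733]), 0.0852, 94.2) c [0.55036047 0.27369755] w 0.03675203823382648
mid (array([0.4953, 0.2667]), 0.0871, 90.5) (array([0.4594, 0.2701]), 0.0812, 91.4) c [0.47732542 0.26842237] w 0.03602691161450428
[129 137 145] [68 71 84] [59 70 94] [151 166 174] [ 71 128 201] [31 29 30] [32 32 32]
long (298, 185, 23, 86) [ 5.303e+02  3.460e+01  2.351e+02  6.050e+01 -4.000e-01]
short (328, 210, 23, 38) [525.5 -47.9 102.7  60.9  -0.9]
spare (403, 206, 23, 39) [ 533.4 -255.2  101.7   59.7   -5.8]
scene (284, 215, 38, 14) [632.5 -18.8  94.8  21.6 -89.7] [636.1 -17.3  94.3  21.4 -89.7]
scene (286, 176, 35, 32) [ 5.262e+02 -5.010e+01  1.099e+02  6.320e+01  3.000e-01] [ 5.303e+02 -4.840e+01  1.093e+02  6.280e+01  3.000e-01]
scene (314, 167, 43, 54) [5.064e+02 3.390e+01 1.982e+02 6.260e+01 3.000e-01] [5.106e+02 3.510e+01 1.970e+02 6.220e+01 3.000e-01]
scene (211, 165, 39, 30) [ 537.7 -255.   108.1   64.8   -5.8] [ 541.8 -252.1  107.5   64.4   -5.8]
scene (260, 147, 37, 60) [ 4.781e+02 -1.261e+02  2.556e+02  2.900e+01  3.000e-01] [ 4.825e+02 -1.240e+02  2.541e+02  2.880e+01  3.000e-01]
```

```bash
cat > go.py <<'E'
import sys,numpy as np
from scipy.spatial.transform import Rotation as Ro
from bench import ctrl
s=ctrl.get_state();R=Ro.from_rotvec(s["tool_rot"]);p=s["position"]
x=R.as_matrix()[:,0];print("t",round(s["time"],2),"p",np.round(p,4),"yaw",round(float(np.degrees(np.arctan2(x[1],x[0]))),1),"z",np.round(R.as_matrix()[:,2],3),"q",np.round(s["joint_positions"],2),"F",np.round(s["ft_force"],1),"w",round(s["grip_width"]*87,1),"gf",round(s["grip_force"],1))
for a in sys.argv[1:]:
    X,Y,Z,w=map(float,a.split(","))
    for k in(0,180):
        c,d=np.cos(np.radians(w+k)),np.sin(np.radians(w+k))
        T=Ro.from_matrix(np.array([[c,d,0],[d,-c,0],[0,0,-1]]))
        print(a,k,"travel",np.round(R.inv().apply(np.array([X,Y,Z])-p),3),"turn",np.round((R.inv()*T).as_rotvec(degrees=True),1))
E
python3 go.py .634,.278,.17,95.6
```

```text
t 0.1 p [0.2474 0.6005 0.2356] yaw 157.6 z [-0.001 -0.002 -1.   ] q [-1.17  0.32 -0.07  1.45  0.02  1.37 -0.06] F [ 0.9  0.2 -0.9] w 86.7 gf 0.0
.634,.278,.17,95.6 0 travel [-0.48  -0.151  0.066] turn [-0.1  0.1 62. ]
.634,.278,.17,95.6 180 travel [-0.48  -0.151  0.066] turn [-1.00e-01 -1.00e-01 -1.18e+02]
```

Call:
{"method": "step_arm", "body": {
  "commands": [
    {"travel": [-0.24,-0.075,0.03],"turn": [0,0,31]},
    {"travel": [-0.24,-0.075,0.03],"turn": [0,0,31]},
    {"travel": [-0.48,-0.151,0.066],"turn": [0,0,62]},
    {"travel": [-0.48,-0.151,0.066],"turn": [0,0,62]},
    {"travel": [-0.48,-0.151,0.066],"turn": [0,0,62]}
  ],
  "gripper": 0.7,
  "force": 20
}}

```text
time: 0.6
position: [0.4392, 0.4405, 0.2042]
tool_rot: [-1.704, -2.639, 0.001]
ft_force: [0.2, -0.0, -1.0]
grip_width: 0.715
grip_force: 0.0
```

```bash
python3 go.py .634,.278,.17,95.6
```

```text
t 0.6 p [0.4392 0.4405 0.2042] yaw 114.3 z [-0. -0. -1.] q [-0.95  0.28  0.15  1.58 -0.04  1.29 -0.37] F [ 0.2 -0.  -1. ] w 62.2 gf 0.0
.634,.278,.17,95.6 0 travel [-0.228  0.111  0.034] turn [-0.   0.  18.7]
.634,.278,.17,95.6 180 travel [-0.228  0.111  0.034] turn [  -0.    -0.  -161.3]
```

Call:
{"method": "step_arm", "body": {
  "commands": [
    {"travel": [-0.228,0.111,0.034],"turn": [0,0,18.7]},
    {"travel": [-0.228,0.111,0.034],"turn": [0,0,18.7]},
    {"travel": [-0.228,0.111,0.034],"turn": [0,0,18.7]},
    {"travel": [-0.228,0.111,0.034],"turn": [0,0,18.7]},
    {"travel": [-0.228,0.111,0.034],"turn": [0,0,18.7]}
  ]
}}

```text
time: 1.1
position: [0.6305, 0.2836, 0.1709]
tool_rot: [-2.103, -2.334, 0.001]
ft_force: [-0.3, 0.5, 0.6]
grip_width: 0.7
grip_force: 0.0
```

Call:
{"method": "step_arm", "body": {
  "commands": [
    {"travel": [0,0,0],"turn": [0,0,0]},
    {"travel": [0,0,0],"turn": [0,0,0]},
    {"travel": [0,0,0],"turn": [0,0,0]}
  ]
}}

```text
time: 1.4
position: [0.6284, 0.2864, 0.1711]
tool_rot: [-2.1, -2.334, 0.0]
ft_force: [-0.0, -0.0, 0.8]
grip_width: 0.702
grip_force: 0.0
```

```bash
python3 go.py .634,.278,.071,95.6; python3 - <<'E'
from h import *
t=img("top");s=img("scene")
a=cv2.resize(t[140:260,170:260],None,fx=4.5,fy=4.5,interpolation=cv2.INTER_CUBIC)
b=cv2.resize(s[150:270,390:480],None,fx=4.4,fy=4.5,interpolation=cv2.INTER_CUBIC)
cv2.imwrite("pics/c1.png",np.hstack([a,b])[:600,:800])
E
```

```text
t 1.4 p [0.6284 0.2864 0.1711] yaw 96.0 z [-0.001  0.001 -1.   ] q [-0.68  0.45  0.29  1.43 -0.13  1.28 -0.27] F [-0.  -0.   0.8] w 61.1 gf 0.0
.634,.278,.071,95.6 0 travel [-0.009  0.005  0.1  ] turn [-0.1 -0.1  0.4]
.634,.278,.071,95.6 180 travel [-0.009  0.005  0.1  ] turn [ 1.000e-01 -1.000e-01 -1.796e+02]
```

View pics/c1.png

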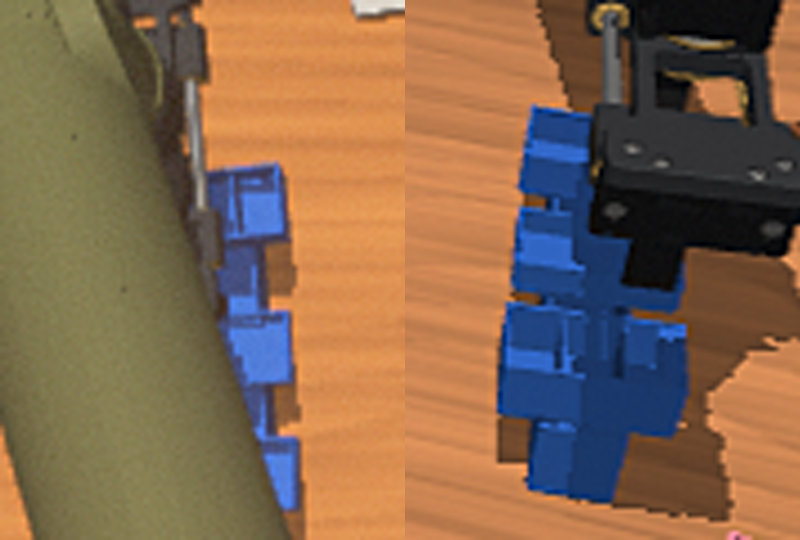

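The arm hides the stack, with the fingers above the high bin, so I'll use the measured centre and correct while descending.

Call:
{"method": "step_arm", "body": {
  "commands": [
    {"travel": [-0.009,0.005,0.03],"turn": [0,0,0]},
    {"travel": [-0.009,0.005,0.06],"turn": [0,0,0]},
    {"travel": [-0.009,0.005,0.085],"turn": [0,0,0]},
    {"travel": [-0.009,0.005,0.1],"turn": [0,0,0]},
    {"travel": [-0.009,0.005,0.1],"turn": [0,0,0]}
  ]
}}

```text
time: 2.0
position: [0.6332, 0.2771, 0.0692]
tool_rot: [-2.1, -2.334, 0.006]
ft_force: [0.0, 1.1, 0.3]
grip_width: 0.703
grip_force: 0.0
```

```bash
python3 go.py .634,.278,.071,95.6
```

```text
t 2.0 p [0.6332 0.2771 0.0692] yaw 96.0 z [-0.004 -0.001 -1.   ] q [-0.66  0.53  0.28  1.52 -0.16  1.11 -0.24] F [0.  1.1 0.3] w 61.2 gf 0.0
.634,.278,.071,95.6 0 travel [ 0.001  0.001 -0.002] turn [-0.2  0.1  0.4]
.634,.278,.071,95.6 180 travel [ 0.001  0.001 -0.002] turn [-1.000e-01 -4.000e-01 -1.796e+02]
```

Call:
{"method": "step_arm", "body": {
  "commands": [
    {"travel": [0,0,-0.002],"turn": [0,0,0]},
    {"travel": [0,0,-0.002],"turn": [0,0,0]},
    {"travel": [0,0,-0.002],"turn": [0,0,0]},
    {"travel": [0,0,-0.002],"turn": [0,0,0]},
    {"travel": [0,0,-0.002],"turn": [0,0,0]}
  ],
  "gripper": 0.3,
  "force": 20
}}

```text
time: 2.5
position: [0.636, 0.277, 0.0753]
tool_rot: [2.103, 2.333, 0.003]
ft_force: [-1.0, -0.4, 6.6]
grip_width: 0.481
grip_force: 20.0
```

Call:
{"method": "step_arm", "body": {
  "commands": [
    {"travel": [0,0,0],"turn": [0,0,0]},
    {"travel": [0,0,-0.03],"turn": [0,0,0]},
    {"travel": [0,0,-0.07],"turn": [0,0,0]},
    {"travel": [0,0,-0.11],"turn": [0,0,0]},
    {"travel": [0,0,-0.11],"turn": [0,0,0]}
  ]
}}

```text
time: 3.0
position: [0.6392, 0.2776, 0.1911]
tool_rot: [2.101, 2.33, 0.018]
ft_force: [1.2, -0.5, 0.0]
grip_width: 0.48
grip_force: 20.0
```

```bash
python3 go.py .535,-.255,.17,-5.8
```

```text
t 3.0 p [0.6392 0.2776 0.1911] yaw 95.9 z [ 0.011  0.005 -1.   ] q [-0.67  0.44  0.3   1.4  -0.13  1.31 -0.26] F [ 1.2 -0.5  0. ] w 41.8 gf 20.0
.535,-.255,.17,-5.8 0 travel [-0.519 -0.159  0.017] turn [  0.3  -0.8 101.7]
.535,-.255,.17,-5.8 180 travel [-0.519 -0.159  0.017] turn [  0.7   0.3 -78.3]
```

Call:
{"method": "step_arm", "body": {
  "commands": [
    {"travel": [-0.26,-0.08,0.0],"turn": [0,0,43]},
    {"travel": [-0.26,-0.08,0],"turn": [0,0,43]},
    {"travel": [-0.26,-0.08,0.0],"turn": [0,0,43]},
    {"travel": [-0.26,-0.08,0.0],"turn": [0,0,43]},
    {"travel": [-0.26,-0.08,0.0],"turn": [0,0,43]}
  ]
}}

```text
time: 3.5
position: [0.5861, 0.0292, 0.183]
tool_rot: [-2.816, -1.392, -0.0]
ft_force: [0.6, 0.4, -1.3]
grip_width: 0.48
grip_force: 20.0
```

```bash
python3 go.py .535,-.255,.17,-5.8
```

```text
t 3.5 p [0.5861 0.0292 0.183 ] yaw 52.6 z [-0.  0. -1.] q [-0.54  0.23  0.52  1.7  -0.12  1.24 -0.65] F [ 0.6  0.4 -1.3] w 41.8 gf 20.0
.535,-.255,.17,-5.8 0 travel [-0.257  0.132  0.013] turn [-0.  -0.  58.4]
.535,-.255,.17,-5.8 180 travel [-0.257  0.132  0.013] turn [   0.    -0.  -121.6]
```

Call:
{"method": "step_arm", "body": {
  "commands": [
    {"travel": [-0.19,0.1,0.0],"turn": [0,0,43]},
    {"travel": [-0.19,0.1,0],"turn": [0,0,43]},
    {"travel": [-0.19,0.1,0.0],"turn": [0,0,43]},
    {"travel": [-0.19,0.1,0.0],"turn": [0,0,43]},
    {"travel": [-0.19,0.1,0.0],"turn": [0,0,43]}
  ]
}}

```text
time: 4.0
position: [0.5497, -0.1885, 0.1837]
tool_rot: [3.128, 0.249, -0.001]
ft_force: [0.3, 0.1, -0.8]
grip_width: 0.483
grip_force: 20.0
```

```bash
python3 go.py .535,-.255,.17,-5.8
```

```text
t 4.0 p [ 0.5497 -0.1885  0.1837] yaw 9.1 z [-0.    -0.004 -1.   ] q [-0.35  0.25  0.74  1.72 -0.17  1.24 -0.98] F [ 0.3  0.1 -0.8] w 42.0 gf 20.0
.535,-.255,.17,-5.8 0 travel [-0.025  0.063  0.014] turn [ 0.2  0.  14.9]
.535,-.255,.17,-5.8 180 travel [-0.025  0.063  0.014] turn [  -0.     0.3 -165.1]
```

Call:
{"method": "step_arm", "body": {
  "commands": [
    {"travel": [-0.025,0.063,0.0],"turn": [0,0,14.9]},
    {"travel": [-0.025,0.063,0.014],"turn": [0,0,14.9]},
    {"travel": [-0.025,0.063,0.06],"turn": [0,0,14.9]},
    {"travel": [-0.025,0.063,0.1],"turn": [0,0,14.9]},
    {"travel": [-0.025,0.063,0.12],"turn": [0,0,14.9]}
  ]
}}

```text
time: 4.5
position: [0.5361, -0.2462, 0.0594]
tool_rot: [-3.137, 0.135, 0.008]
ft_force: [0.1, 1.5, -1.0]
grip_width: 0.479
grip_force: 20.0
```

Call:
{"method": "step_arm", "body": {
  "commands": [
    {"travel": [0,0,0],"turn": [0,0,0]},
    {"travel": [0,0,0],"turn": [0,0,0]}
  ]
}}

```text
time: 4.7
position: [0.5387, -0.2474, 0.0637]
tool_rot: [3.138, -0.135, -0.0]
ft_force: [0.5, -0.1, -0.3]
grip_width: 0.478
grip_force: 20.0
```

```bash
python3 go.py .535,-.255,.03,-5.8; python3 - <<'E'
from h import *
t=img("top");s=img("scene")
a=cv2.resize(t[180:260,375:455],None,fx=5,fy=5,interpolation=cv2.INTER_CUBIC)
b=cv2.resize(s[130:210,190:270],None,fx=5,fy=5,interpolation=cv2.INTER_CUBIC)
cv2.imwrite("pics/c2.png",np.hstack([a,b]))
b=t[165:275,180:260]
cv2.imwrite("pics/t2.png",t)
E
```

```text
t 4.7 p [ 0.5387 -0.2474  0.0637] yaw -4.9 z [-0. -0. -1.] q [-0.23  0.42  0.75  1.81 -0.33  1.04 -1.01] F [ 0.5 -0.1 -0.3] w 41.6 gf 20.0
.535,-.255,.03,-5.8 0 travel [-0.003  0.008  0.034] turn [0.  0.  0.9]
.535,-.255,.03,-5.8 180 travel [-0.003  0.008  0.034] turn [  -0.     0.  -179.1]
```

View pics/c2.png

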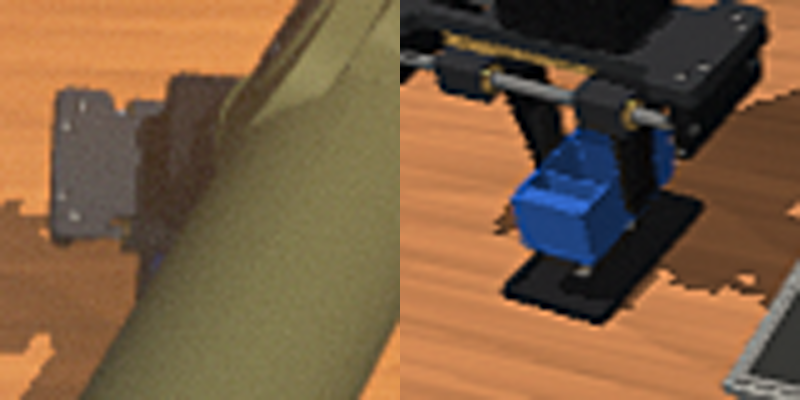

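The scene view shows the high bin held level just above the spare plate; its far-end bottom corners are at about (525,247) and (580,265) in the right crop. Next I'll work out the bin's offset.

```bash
python3 - <<'E'
from h import *
o=np.array([190-80,130])
px=lambda *p:np.array(p)/5+o
for z in(.036,.039): print("bot",ray("scene",px((525,247),(580,265)),z).round(4).tolist())
for z in(.071,.074): print("rim",ray("scene",px((512,198),(580,222)),z).round(4).tolist())
print("plate far corners",ray("scene",px((505,292),(602,322)),.003).round(4).tolist())
P=np.array([.5387,-.2474]);u=np.array([np.cos(np.radians(-4.9)),np.sin(np.radians(-4.9))]);v=np.array([-u[1],u[0]])
print("expected end corners",[ (P+.042*u+k*.021*v).round(4).tolist() for k in(-1,1)])
u=np.array([np.cos(np.radians(-5.8)),np.sin(np.radians(-5.8))]);v=np.array([-u[1],u[0]]);P=np.array([.535,-.255])
print("expected plate",[ (P+.052*u+k*.031*v).round(4).tolist() for k in(-1,1)])
E
```

```text
bot [[0.5797, -0.2724, 0.036], [0.5845, -0.2382, 0.036]]
bot [[0.5827, -0.2701, 0.039], [0.5874, -0.236, 0.039]]
rim [[0.5823, -0.2705, 0.071], [0.5897, -0.2285, 0.071]]
rim [[0.5855, -0.2681, 0.074], [0.5929, -0.2262, 0.074]]
plate far corners [[0.5827, -0.2899, 0.003], [0.5893, -0.2295, 0.003]]
expected end corners [[0.5788, -0.2719], [0.5823, -0.2301]]
expected plate [[0.5836, -0.2911], [0.5899, -0.2294]]
```

Call:
{"method": "step_arm", "body": {
  "commands": [
    {"travel": [-0.005,0.008,0.0],"turn": [0,0,1]},
    {"travel": [-0.005,0.008,0.01],"turn": [0,0,1]},
    {"travel": [-0.005,0.008,0.02],"turn": [0,0,1]},
    {"travel": [-0.005,0.008,0.03],"turn": [0,0,1]},
    {"travel": [-0.005,0.008,0.034],"turn": [0,0,1]}
  ]
}}

```text
time: 5.3
position: [0.5322, -0.2538, 0.029]
tool_rot: [-3.135, 0.161, 0.005]
ft_force: [-8.7, 5.8, 27.7]
grip_width: 0.48
grip_force: 20.0
```

```bash
python3 go.py .535,-.255,.03,-5.8
```

```text
t 5.3 p [ 0.5322 -0.2538  0.029 ] yaw -5.9 z [-0.003  0.002 -1.   ] q [-0.2   0.47  0.73  1.84 -0.37  0.98 -0.98] F [-8.7  5.8 27.7] w 41.8 gf 20.0
.535,-.255,.03,-5.8 0 travel [ 0.003  0.001 -0.001] turn [-0.1  0.2 -0.1]
.535,-.255,.03,-5.8 180 travel [ 0.003  0.001 -0.001] turn [  0.3   0.2 179.9]
```

Call:
{"method": "step_arm", "body": {
  "commands": [
    {"travel": [0,0,-0.001],"turn": [0,0,0]},
    {"travel": [0,0,-0.001],"turn": [0,0,0]},
    {"travel": [0,0,-0.001],"turn": [0,0,0]},
    {"travel": [0,0,-0.003],"turn": [0,0,0]}
  ],
  "gripper": 0.7
}}

```text
time: 5.7
position: [0.5329, -0.2544, 0.0322]
tool_rot: [-3.137, 0.162, 0.001]
ft_force: [0.1, -0.1, -0.3]
grip_width: 0.679
grip_force: 0.0
```

Call:
{"method": "step_arm", "body": {
  "commands": [
    {"travel": [0,0,-0.04],"turn": [0,0,0]},
    {"travel": [0,0,-0.08],"turn": [0,0,0]},
    {"travel": [0,0,-0.12],"turn": [0,0,0]},
    {"travel": [0,0,-0.15],"turn": [0,0,0]},
    {"travel": [0,0,-0.15],"turn": [0,0,0]}
  ]
}}

```text
time: 6.2
position: [0.5356, -0.2562, 0.1875]
tool_rot: [3.136, -0.162, 0.014]
ft_force: [-0.5, -0.6, 0.5]
grip_width: 0.701
grip_force: 0.0
```

```bash
python3 go.py .477,.269,.18,91; python3 - <<'E'
from h import *
s=img("scene");cv2.imwrite("pics/s3.png",s);cv2.imwrite("pics/t3.png",img("top"))
b=cv2.resize(s[130:210,190:270],None,fx=5,fy=5,interpolation=cv2.INTER_CUBIC)
a=cv2.resize(s[165:275,395:475],None,fx=5,fy=5,interpolation=cv2.INTER_CUBIC)[:400]
cv2.imwrite("pics/c3.png",np.hstack([b,a]))
E
```

```text
t 6.2 p [ 0.5356 -0.2562  0.1875] yaw -5.9 z [ 0.009 -0.002 -1.   ] q [-0.28  0.28  0.82  1.7  -0.22  1.25 -1.09] F [-0.5 -0.6  0.5] w 61.0 gf 0.0
.477,.269,.18,91 0 travel [-0.113 -0.516  0.006] turn [  0.5  -0.3 -96.9]
.477,.269,.18,91 180 travel [-0.113 -0.516  0.006] turn [-0.3 -0.5 83.1]
```

View pics/c3.png

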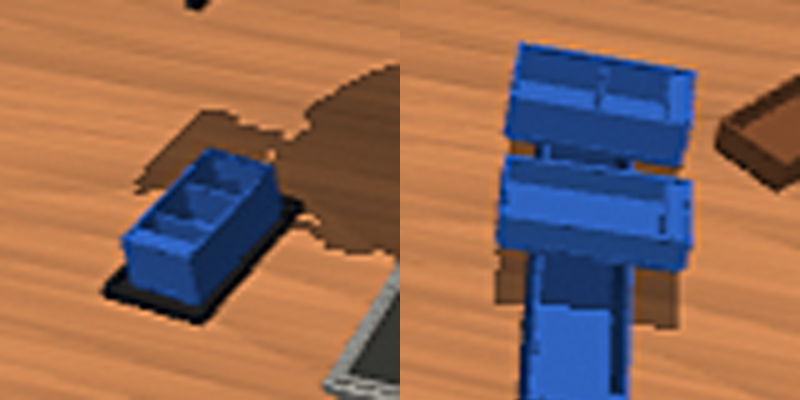

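The high bin stands inside the spare plate's frame, and the low and mid bins have not moved. Next is the mid bin.

Call:
{"method": "step_arm", "body": {
  "commands": [
    {"travel": [-0.05,-0.235,0],"turn": [0,0,-43]},
    {"travel": [-0.05,-0.235,0],"turn": [0,0,-43]},
    {"travel": [-0.05,-0.235,0],"turn": [0,0,-43]},
    {"travel": [-0.05,-0.235,0],"turn": [0,0,-43]},
    {"travel": [-0.05,-0.235,0],"turn": [0,0,-43]}
  ]
}}

```text
time: 6.8
position: [0.5057, -0.0123, 0.1808]
tool_rot: [-2.973, -1.011, 0.004]
ft_force: [-0.4, 0.2, 0.2]
grip_width: 0.699
grip_force: 0.0
```

```bash
python3 go.py .477,.269,.17,91
```

```text
t 6.8 p [ 0.5057 -0.0123  0.1808] yaw 37.6 z [-0.003  0.001 -1.   ] q [-0.6   0.05  0.59  1.89 -0.03  1.21 -0.91] F [-0.4  0.2  0.2] w 60.8 gf 0.0
.477,.269,.17,91 0 travel [ 0.149 -0.24   0.011] turn [ -0.2   0.  -53.4]
.477,.269,.17,91 180 travel [ 0.149 -0.24   0.011] turn [1.000e-01 2.000e-01 1.266e+02]
```

Call:
{"method": "step_arm", "body": {
  "commands": [
    {"travel": [0.12,-0.195,0],"turn": [0,0,-43]},
    {"travel": [0.12,-0.195,0],"turn": [0,0,-43]},
    {"travel": [0.12,-0.195,0],"turn": [0,0,-43]},
    {"travel": [0.12,-0.195,0],"turn": [0,0,-43]},
    {"travel": [0.12,-0.195,0],"turn": [0,0,-43]}
  ]
}}

```text
time: 7.3
position: [0.4831, 0.2167, 0.1805]
tool_rot: [-2.393, -2.033, 0.004]
ft_force: [0.4, -0.4, -0.6]
grip_width: 0.701
grip_force: 0.0
```

```bash
python3 go.py .477,.269,.15,91
```

```text
t 7.3 p [0.4831 0.2167 0.1805] yaw 80.7 z [-0.003 -0.    -1.   ] q [-0.81  0.1   0.37  1.83 -0.04  1.22 -0.6 ] F [ 0.4 -0.4 -0.6] w 61.0 gf 0.0
.477,.269,.15,91 0 travel [ 0.051 -0.014  0.031] turn [ -0.2   0.  -10.3]
.477,.269,.15,91 180 travel [ 0.051 -0.014  0.031] turn [  0.    0.3 169.7]
```

Call:
{"method": "step_arm", "body": {
  "commands": [
    {"travel": [0.03,-0.01,0.03],"turn": [0,0,-7]},
    {"travel": [0.047,-0.014,0.031],"turn": [0,0,-10]},
    {"travel": [0.047,-0.014,0.031],"turn": [0,0,-10]},
    {"travel": [0.047,-0.014,0.031],"turn": [0,0,-10]},
    {"travel": [0.047,-0.014,0.031],"turn": [0,0,-10]}
  ]
}}

```text
time: 7.8
position: [0.4813, 0.2588, 0.1525]
tool_rot: [2.225, 2.217, 0.001]
ft_force: [-0.5, -0.0, -0.4]
grip_width: 0.699
grip_force: 0.0
```

```bash
python3 go.py .477,.269,.070,91
```

```text
t 7.8 p [0.4813 0.2588 0.1525] yaw 89.8 z [ 0.001 -0.    -1.   ] q [-0.84  0.16  0.33  1.83 -0.06  1.16 -0.5 ] F [-0.5 -0.  -0.4] w 60.8 gf 0.0
.477,.269,.070,91 0 travel [ 0.01  -0.004  0.082] turn [ 0.1  0.  -1.2]
.477,.269,.070,91 180 travel [ 0.01  -0.004  0.082] turn [ 0.000e+00 -1.000e-01  1.788e+02]
```

Call:
{"method": "step_arm", "body": {
  "commands": [
    {"travel": [0.01,-0.004,0.02],"turn": [0,0,-1]},
    {"travel": [0.01,-0.004,0.045],"turn": [0,0,-1]},
    {"travel": [0.01,-0.004,0.07],"turn": [0,0,-1]},
    {"travel": [0.01,-0.004,0.081],"turn": [0,0,-1]},
    {"travel": [0.01,-0.004,0.081],"turn": [0,0,-1]}
  ]
}}

```text
time: 8.3
position: [0.4758, 0.2692, 0.0698]
tool_rot: [-2.204, -2.239, 0.004]
ft_force: [0.0, 0.4, -0.0]
grip_width: 0.702
grip_force: 0.0
```

Call:
{"method": "step_arm", "body": {
  "commands": [
    {"travel": [0,0,0],"turn": [0,0,0]},
    {"travel": [0,0,0],"turn": [0,0,0]}
  ]
}}

```text
time: 8.5
position: [0.4773, 0.2712, 0.0722]
tool_rot: [2.202, 2.24, 0.004]
ft_force: [-0.2, -0.3, -0.2]
grip_width: 0.704
grip_force: 0.0
```

```bash
python3 go.py .477,.269,.070,91
```

```text
t 8.5 p [0.4773 0.2712 0.0722] yaw 91.0 z [ 0.002  0.002 -1.   ] q [-0.84  0.25  0.31  1.9  -0.09  1.   -0.47] F [-0.2 -0.3 -0.2] w 61.3 gf 0.0
.477,.269,.070,91 0 travel [-0.002 -0.     0.002] turn [ 0.1 -0.1 -0. ]
.477,.269,.070,91 180 travel [-0.002 -0.     0.002] turn [-1.0e-01 -2.0e-01  1.8e+02]
```

Call:
{"method": "step_arm", "body": {
  "commands": [
    {"travel": [-0.002,0,0.002],"turn": [0,0,0]},
    {"travel": [-0.002,0,0.002],"turn": [0,0,0]},
    {"travel": [-0.002,0,0.002],"turn": [0,0,0]},
    {"travel": [-0.002,0,0.002],"turn": [0,0,0]},
    {"travel": [-0.002,0,0.002],"turn": [0,0,0]}
  ],
  "gripper": 0.3
}}

```text
time: 9.0
position: [0.4762, 0.269, 0.0688]
tool_rot: [2.201, 2.241, 0.001]
ft_force: [-0.2, -0.5, 2.5]
grip_width: 0.481
grip_force: 20.0
```

Call:
{"method": "step_arm", "body": {
  "commands": [
    {"travel": [0,0,0],"turn": [0,0,0]},
    {"travel": [0,0,-0.03],"turn": [0,0,0]},
    {"travel": [0,0,-0.07],"turn": [0,0,0]},
    {"travel": [0,0,-0.1],"turn": [0,0,0]},
    {"travel": [0,0,-0.1],"turn": [0,0,0]}
  ]
}}

```text
time: 9.5
position: [0.4787, 0.2705, 0.1732]
tool_rot: [2.2, 2.241, 0.014]
ft_force: [0.3, -0.1, -0.2]
grip_width: 0.479
grip_force: 20.0
```

```bash
python3 go.py .526,-.0487,.16,0
```

```text
t 9.5 p [0.4787 0.2705 0.1732] yaw 91.0 z [ 0.007  0.005 -1.   ] q [-0.86  0.14  0.32  1.8  -0.05  1.19 -0.5 ] F [ 0.3 -0.1 -0.2] w 41.7 gf 20.0
.526,-.0487,.16,0 0 travel [-0.32   0.041  0.012] turn [ 0.1 -0.5 91. ]
.526,-.0487,.16,0 180 travel [-0.32   0.041  0.012] turn [  0.5   0.1 -89. ]
```

Call:
{"method": "step_arm", "body": {
  "commands": [
    {"travel": [-0.16,0.02,0],"turn": [0,0,43]},
    {"travel": [-0.16,0.02,0],"turn": [0,0,43]},
    {"travel": [-0.16,0.02,0],"turn": [0,0,43]},
    {"travel": [-0.16,0.02,0],"turn": [0,0,43]},
    {"travel": [-0.16,0.02,0],"turn": [0,0,43]}
  ]
}}

```text
time: 10.0
position: [0.4989, 0.1055, 0.1677]
tool_rot: [2.877, 1.262, -0.002]
ft_force: [-0.4, 0.1, -0.5]
grip_width: 0.483
grip_force: 20.0
```

```bash
python3 go.py .526,-.0487,.16,0
```

```text
t 10.0 p [0.4989 0.1055 0.1677] yaw 47.4 z [-0.001 -0.001 -1.   ] q [-0.73  0.07  0.49  1.9  -0.03  1.18 -0.97] F [-0.4  0.1 -0.5] w 42.0 gf 20.0
.526,-.0487,.16,0 0 travel [-0.095  0.124  0.008] turn [ 0.   0.1 47.4]
.526,-.0487,.16,0 180 travel [-0.095  0.124  0.008] turn [-1.000e-01  0.000e+00 -1.326e+02]
```

Call:
{"method": "step_arm", "body": {
  "commands": [
    {"travel": [-0.095,0.124,0.008],"turn": [0,0,43]},
    {"travel": [-0.095,0.124,0.008],"turn": [0,0,43]},
    {"travel": [-0.095,0.124,0.008],"turn": [0,0,43]},
    {"travel": [-0.095,0.124,0.008],"turn": [0,0,43]},
    {"travel": [-0.095,0.124,0.008],"turn": [0,0,47]}
  ]
}}

```text
time: 10.5
position: [0.5271, -0.0475, 0.1594]
tool_rot: [3.138, 0.121, -0.002]
ft_force: [-0.1, -0.3, -1.2]
grip_width: 0.481
grip_force: 20.0
```

```bash
python3 go.py .526,-.0487,.07,0
```

```text
t 10.5 p [ 0.5271 -0.0475  0.1594] yaw 4.4 z [-0.001 -0.001 -1.   ] q [-0.58  0.13  0.67  1.87 -0.09  1.17 -1.37] F [-0.1 -0.3 -1.2] w 41.8 gf 20.0
.526,-.0487,.07,0 0 travel [-0.001  0.001  0.089] turn [0.1 0.1 4.4]
.526,-.0487,.07,0 180 travel [-0.001  0.001  0.089] turn [-1.000e-01  1.000e-01 -1.756e+02]
```

Call:
{"method": "step_arm", "body": {
  "commands": [
    {"travel": [-0.001,0.001,0.02],"turn": [0,0,4.4]},
    {"travel": [-0.001,0.001,0.05],"turn": [0,0,4.4]},
    {"travel": [-0.001,0.001,0.08],"turn": [0,0,4.4]},
    {"travel": [-0.001,0.001,0.095],"turn": [0,0,4.4]},
    {"travel": [-0.001,0.001,0.095],"turn": [0,0,4.4]}
  ]
}}

```text
time: 11.0
position: [0.5245, -0.0453, 0.063]
tool_rot: [3.141, 0.019, -0.009]
ft_force: [0.8, -0.7, -0.2]
grip_width: 0.478
grip_force: 20.0
```

```bash
python3 go.py .526,-.0487,.028,0;  python3 - <<'E'
from h import *
s=img("scene");t=img("top")
b=cv2.resize(s[130:240,250:380],None,fx=4,fy=4,interpolation=cv2.INTER_CUBIC)
a=cv2.resize(t[175:285,300:370],None,fx=4,fy=4,interpolation=cv2.INTER_CUBIC)
cv2.imwrite("pics/c4.png",np.hstack([b,a]))
E
```

```text
t 11.0 p [ 0.5245 -0.0453  0.063 ] yaw 0.7 z [-0.006 -0.001 -1.   ] q [-0.55  0.26  0.66  1.96 -0.19  0.98 -1.36] F [ 0.8 -0.7 -0.2] w 41.6 gf 20.0
.526,-.0487,.028,0 0 travel [0.002 0.003 0.035] turn [0.1 0.3 0.7]
.526,-.0487,.028,0 180 travel [0.002 0.003 0.035] turn [-5.000e-01  1.000e-01 -1.793e+02]
```

View pics/c4.png

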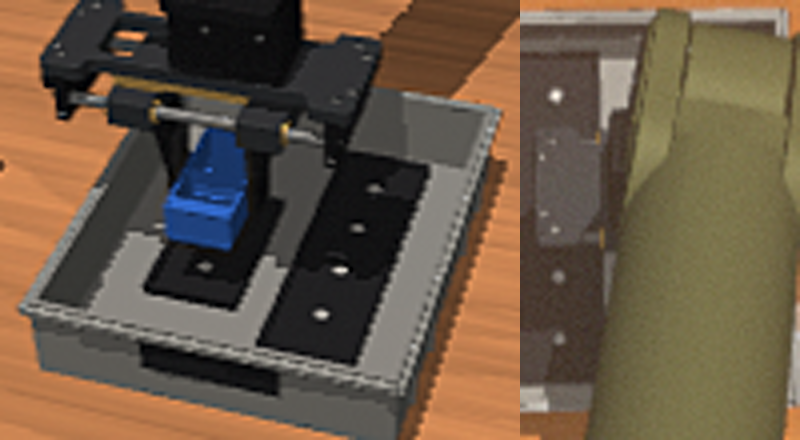

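The mid bin hangs level over the short plate. In the left crop its front bottom corners are at (167,236) and (235,247), and the plate's front corners at (145,290) and (235,308).

```bash
python3 - <<'E'
from h import *
px=lambda *p:np.array(p)/4+(250,130)
print("bin",ray("scene",px((167,236),(235,247)),.043).round(4).tolist())
print("plate",ray("scene",px((145,290),(235,308)),.005).round(4).tolist(),ray("scene",px((145,290),(235,308)),.011).round(4).tolist())
c=px((258,342),(358,364),(430,168),(343,150)); print("long plate",ray("scene",c,.009).round(4).tolist())
E
```

```text
bin [[0.5656, -0.0652, 0.043], [0.5633, -0.0215, 0.043]]
plate [[0.5784, -0.0779, 0.005], [0.5776, -0.0181, 0.005]] [[0.5841, -0.0752, 0.011], [0.5833, -0.0159, 0.011]]
long plate [[0.6054, 0.0063, 0.009], [0.6058, 0.0693, 0.009], [0.4143, 0.0668, 0.009], [0.4122, 0.0045, 0.009]]
```

Call:
{"method": "step_arm", "body": {
  "commands": [
    {"travel": [0.003,0.003,0.005],"turn": [0,0,0.7]},
    {"travel": [0.003,0.003,0.015],"turn": [0,0,0.7]},
    {"travel": [0.003,0.003,0.025],"turn": [0,0,0.7]},
    {"travel": [0.003,0.003,0.032],"turn": [0,0,0.7]},
    {"travel": [0.003,0.003,0.035],"turn": [0,0,0.7]}
  ]
}}

```text
time: 11.6
position: [0.5291, -0.0482, 0.0294]
tool_rot: [3.141, -0.0, -0.003]
ft_force: [0.1, -0.7, -1.3]
grip_width: 0.483
grip_force: 20.0
```

```bash
python3 go.py .528,-.0487,.0275,0
```

```text
t 11.6 p [ 0.5291 -0.0482  0.0294] yaw -0.0 z [-0.002 -0.    -1.   ] q [-0.52  0.32  0.64  1.98 -0.24  0.92 -1.33] F [ 0.1 -0.7 -1.3] w 42.0 gf 20.0
.528,-.0487,.0275,0 0 travel [-0.001  0.001  0.002] turn [ 0.   0.1 -0. ]
.528,-.0487,.0275,0 180 travel [-0.001  0.001  0.002] turn [  0.2  -0.  180. ]
```

Call:
{"method": "step_arm", "body": {
  "commands": [
    {"travel": [-0.001,0.001,0.001],"turn": [0,0,0]},
    {"travel": [-0.001,0.001,0.002],"turn": [0,0,0]},
    {"travel": [-0.001,0.001,0.002],"turn": [0,0,0]}
  ]
}}

```text
time: 11.9
position: [0.529, -0.0493, 0.0287]
tool_rot: [-3.141, 0.0, -0.001]
ft_force: [0.7, -0.4, -1.0]
grip_width: 0.481
grip_force: 20.0
```

Call:
{"method": "step_arm", "body": {
  "commands": [
    {"travel": [0,0,0],"turn": [0,0,0]},
    {"travel": [0,0,0],"turn": [0,0,0]},
    {"travel": [0,0,0],"turn": [0,0,0]},
    {"travel": [0,0,-0.003],"turn": [0,0,0]}
  ],
  "gripper": 0.7
}}

```text
time: 12.3
position: [0.5287, -0.0493, 0.0315]
tool_rot: [-3.142, 0.0, 0.001]
ft_force: [-0.3, 0.2, 0.7]
grip_width: 0.681
grip_force: 0.0
```

Call:
{"method": "step_arm", "body": {
  "commands": [
    {"travel": [0,0,-0.04],"turn": [0,0,0]},
    {"travel": [0,0,-0.08],"turn": [0,0,0]},
    {"travel": [0,0,-0.12],"turn": [0,0,0]},
    {"travel": [0,0,-0.15],"turn": [0,0,0]},
    {"travel": [0,0,-0.15],"turn": [0,0,0]}
  ]
}}

```text
time: 12.8
position: [0.5319, -0.0496, 0.1865]
tool_rot: [-3.14, 0.001, -0.014]
ft_force: [1.0, 1.2, 0.3]
grip_width: 0.7
grip_force: 0.0
```

```bash
python3 go.py .55,.274,.16,94
```

```text
t 12.8 p [ 0.5319 -0.0496  0.1865] yaw -0.0 z [ 0.009  0.002 -1.   ] q [-0.6   0.11  0.69  1.84 -0.08  1.22 -1.46] F [1.  1.2 0.3] w 60.9 gf 0.0
.55,.274,.16,94 0 travel [ 0.018 -0.324  0.027] turn [  0.4  -0.5 -94. ]
.55,.274,.16,94 180 travel [ 0.018 -0.324  0.027] turn [-0.5 -0.3 86. ]
```

Call:
{"method": "step_arm", "body": {
  "commands": [
    {"travel": [0.009,-0.16,0.013],"turn": [0,0,-43]},
    {"travel": [0.009,-0.16,0.013],"turn": [0,0,-43]},
    {"travel": [0.009,-0.16,0.013],"turn": [0,0,-43]},
    {"travel": [0.009,-0.16,0.013],"turn": [0,0,-43]},
    {"travel": [0.009,-0.16,0.013],"turn": [0,0,-43]}
  ]
}}

```text
time: 13.3
position: [0.5368, 0.1145, 0.1672]
tool_rot: [-2.916, -1.168, 0.003]
ft_force: [-0.4, -0.9, 0.8]
grip_width: 0.697
grip_force: 0.0
```

```bash
python3 go.py .55,.274,.15,94
```

```text
t 13.3 p [0.5368 0.1145 0.1672] yaw 43.7 z [-0.002 -0.    -1.   ] q [-0.72  0.16  0.51  1.81 -0.08  1.19 -0.99] F [-0.4 -0.9  0.8] w 60.7 gf 0.0
.55,.274,.15,94 0 travel [ 0.12  -0.106  0.017] turn [ -0.1   0.  -50.3]
.55,.274,.15,94 180 travel [ 0.12  -0.106  0.017] turn [1.000e-01 1.000e-01 1.297e+02]
```

Call:
{"method": "step_arm", "body": {
  "commands": [
    {"travel": [0.12,-0.106,0.017],"turn": [0,0,-43]},
    {"travel": [0.12,-0.106,0.017],"turn": [0,0,-43]},
    {"travel": [0.12,-0.106,0.017],"turn": [0,0,-43]},
    {"travel": [0.12,-0.106,0.017],"turn": [0,0,-43]},
    {"travel": [0.12,-0.106,0.017],"turn": [0,0,-50]}
  ]
}}

```text
time: 13.8
position: [0.5518, 0.2739, 0.1496]
tool_rot: [-2.285, -2.154, 0.003]
ft_force: [0.2, 0.0, -0.4]
grip_width: 0.698
grip_force: 0.0
```

Call:
{"method": "step_arm", "body": {
  "commands": [
    {"travel": [0,0,0],"turn": [0,0,-7]},
    {"travel": [0,0,0],"turn": [0,0,-7]}
  ]
}}

```text
time: 14.0
position: [0.553, 0.2699, 0.1505]
tool_rot: [-2.163, -2.278, 0.002]
ft_force: [-0.9, -0.4, -0.6]
grip_width: 0.699
grip_force: 0.0
```

```bash
python3 go.py .55,.274,.067,94
```

```text
t 14.0 p [0.553  0.2699 0.1505] yaw 93.0 z [-0.001 -0.001 -1.   ] q [-0.76  0.31  0.31  1.66 -0.1   1.19 -0.37] F [-0.9 -0.4 -0.6] w 60.8 gf 0.0
.55,.274,.067,94 0 travel [ 0.004 -0.003  0.084] turn [-0.1  0.  -1. ]
.55,.274,.067,94 180 travel [ 0.004 -0.003  0.084] turn [1.00e-01 1.00e-01 1.79e+02]
```

Call:
{"method": "step_arm", "body": {
  "commands": [
    {"travel": [0.004,-0.003,0.02],"turn": [0,0,-1]},
    {"travel": [0.004,-0.003,0.05],"turn": [0,0,-1]},
    {"travel": [0.004,-0.003,0.075],"turn": [0,0,-1]},
    {"travel": [0.004,-0.003,0.086],"turn": [0,0,-1]},
    {"travel": [0.004,-0.003,0.086],"turn": [0,0,-1]}
  ]
}}

```text
time: 14.5
position: [0.549, 0.273, 0.0636]
tool_rot: [-2.145, -2.294, 0.006]
ft_force: [1.0, 0.4, -0.0]
grip_width: 0.695
grip_force: 0.0
```

Call:
{"method": "step_arm", "body": {
  "commands": [
    {"travel": [0,0,0],"turn": [0,0,0]},
    {"travel": [0,0,0],"turn": [0,0,0]}
  ]
}}

```text
time: 14.7
position: [0.5514, 0.2744, 0.0672]
tool_rot: [2.144, 2.295, 0.004]
ft_force: [1.4, 0.5, 0.8]
grip_width: 0.698
grip_force: 0.0
```

```bash
python3 go.py .55,.274,.064,94
```

```text
t 14.7 p [0.5514 0.2744 0.0672] yaw 93.9 z [ 0.002  0.001 -1.   ] q [-0.75  0.39  0.3   1.74 -0.13  1.03 -0.34] F [1.4 0.5 0.8] w 60.8 gf 0.0
.55,.274,.064,94 0 travel [-0.    -0.001  0.003] turn [ 0.1 -0.1 -0.1]
.55,.274,.064,94 180 travel [-0.    -0.001  0.003] turn [-1.000e-01 -2.000e-01  1.799e+02]
```

Call:
{"method": "step_arm", "body": {
  "commands": [
    {"travel": [0,-0.001,0.003],"turn": [0,0,0]},
    {"travel": [0,-0.001,0.003],"turn": [0,0,0]},
    {"travel": [0,-0.001,0.003],"turn": [0,0,0]},
    {"travel": [0,-0.001,0.003],"turn": [0,0,0]},
    {"travel": [0,-0.001,0.003],"turn": [0,0,0]}
  ],
  "gripper": 0.3
}}

```text
time: 15.2
position: [0.5493, 0.274, 0.0629]
tool_rot: [-2.144, -2.296, -0.001]
ft_force: [-0.7, -0.6, 1.7]
grip_width: 0.479
grip_force: 20.0
```

Call:
{"method": "step_arm", "body": {
  "commands": [
    {"travel": [0,0,0],"turn": [0,0,0]},
    {"travel": [0,0,-0.03],"turn": [0,0,0]},
    {"travel": [0,0,-0.07],"turn": [0,0,0]},
    {"travel": [0,0,-0.1],"turn": [0,0,0]},
    {"travel": [0,0,-0.1],"turn": [0,0,0]}
  ]
}}

```text
time: 15.7
position: [0.5521, 0.2751, 0.1678]
tool_rot: [2.142, 2.294, 0.014]
ft_force: [0.4, -0.3, 0.1]
grip_width: 0.478
grip_force: 20.0
```

```bash
python3 go.py .528,-.0487,.16,0
```

```text
t 15.7 p [0.5521 0.2751 0.1678] yaw 93.9 z [ 0.008  0.005 -1.   ] q [-0.77  0.29  0.31  1.65 -0.1   1.21 -0.36] F [ 0.4 -0.3  0.1] w 41.6 gf 20.0
.528,-.0487,.16,0 0 travel [-0.321 -0.046  0.006] turn [ 0.2 -0.6 93.9]
.528,-.0487,.16,0 180 travel [-0.321 -0.046  0.006] turn [  0.6   0.2 -86.1]
```

Call:
{"method": "step_arm", "body": {
  "commands": [
    {"travel": [-0.16,-0.023,0],"turn": [0,0,43]},
    {"travel": [-0.16,-0.023,0],"turn": [0,0,43]},
    {"travel": [-0.16,-0.023,0],"turn": [0,0,43]},
    {"travel": [-0.16,-0.023,0],"turn": [0,0,43]},
    {"travel": [-0.16,-0.023,0],"turn": [0,0,43]}
  ]
}}

```text
time: 16.2
position: [0.5368, 0.1084, 0.1618]
tool_rot: [2.844, 1.334, -0.002]
ft_force: [0.2, 1.1, -1.2]
grip_width: 0.478
grip_force: 20.0
```

```bash
python3 go.py .528,-.0487,.16,0
```

```text
t 16.2 p [0.5368 0.1084 0.1618] yaw 50.3 z [-0.001 -0.001 -1.   ] q [-0.69  0.16  0.48  1.82 -0.08  1.18 -0.87] F [ 0.2  1.1 -1.2] w 41.6 gf 20.0
.528,-.0487,.16,0 0 travel [-0.126  0.094  0.002] turn [ 0.   0.1 50.3]
.528,-.0487,.16,0 180 travel [-0.126  0.094  0.002] turn [-1.000e-01  0.000e+00 -1.297e+02]
```

Call:
{"method": "step_arm", "body": {
  "commands": [
    {"travel": [-0.126,0.094,0.002],"turn": [0,0,43]},
    {"travel": [-0.126,0.094,0.002],"turn": [0,0,43]},
    {"travel": [-0.126,0.094,0.002],"turn": [0,0,43]},
    {"travel": [-0.126,0.094,0.002],"turn": [0,0,43]},
    {"travel": [-0.126,0.094,0.002],"turn": [0,0,50]}
  ]
}}

```text
time: 16.7
position: [0.53, -0.0479, 0.1597]
tool_rot: [3.135, 0.2, -0.002]
ft_force: [0.2, 0.7, 0.6]
grip_width: 0.478
grip_force: 20.0
```

```bash
python3 go.py .528,-.0487,.08,0
```

```text
t 16.7 p [ 0.53   -0.0479  0.1597] yaw 7.3 z [-0.001 -0.001 -1.   ] q [-0.57  0.14  0.66  1.86 -0.09  1.17 -1.32] F [0.2 0.7 0.6] w 41.5 gf 20.0
.528,-.0487,.08,0 0 travel [-0.002  0.001  0.08 ] turn [0.  0.1 7.3]
.528,-.0487,.08,0 180 travel [-0.002  0.001  0.08 ] turn [-1.000e-01  1.000e-01 -1.727e+02]
```

Call:
{"method": "step_arm", "body": {
  "commands": [
    {"travel": [-0.002,0.001,0.02],"turn": [0,0,7.3]},
    {"travel": [-0.002,0.001,0.05],"turn": [0,0,7.3]},
    {"travel": [-0.002,0.001,0.075],"turn": [0,0,7.3]},
    {"travel": [-0.002,0.001,0.08],"turn": [0,0,7.3]},
    {"travel": [-0.002,0.001,0.08],"turn": [0,0,7.3]}
  ]
}}

```text
time: 17.2
position: [0.5281, -0.0459, 0.0795]
tool_rot: [3.141, 0.019, -0.004]
ft_force: [1.2, 0.1, 0.8]
grip_width: 0.484
grip_force: 20.0
```

```bash
python3 go.py .528,-.0487,.05,0;  python3 - <<'E'
from h import *
s=img("scene")
b=cv2.resize(s[140:220,260:350],None,fx=6,fy=6,interpolation=cv2.INTER_CUBIC)
cv2.imwrite("pics/c5.png",b)
E
```

```text
t 17.2 p [ 0.5281 -0.0459  0.0795] yaw 0.7 z [-0.003 -0.001 -1.   ] q [-0.55  0.24  0.65  1.95 -0.17  1.02 -1.38] F [1.2 0.1 0.8] w 42.1 gf 20.0
.528,-.0487,.05,0 0 travel [-0.     0.003  0.029] turn [0.  0.2 0.7]
.528,-.0487,.05,0 180 travel [-0.     0.003  0.029] turn [-2.000e-01  1.000e-01 -1.793e+02]
```

View pics/c5.png

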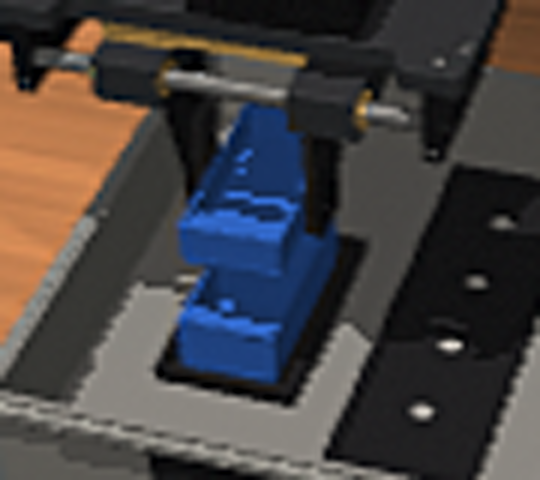

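The mid bin is seated inside the frame, with its front rim corners at (182,323) and (280,338) in the crop. The low bin hangs level above it, with its bottom corners at (181,256) and (277,272).

```bash
python3 - <<'E'
from h import *
px=lambda *p:np.array(p)/6+(260,140)
print("mid rim",ray("scene",px((182,323),(280,338)),.035).round(4).tolist())
print("mid bottom",ray("scene",px((184,367),(276,382)),.007).round(4).tolist())
print("low bot",ray("scene",px((181,256),(277,272)),.0655).round(4).tolist())
print("plate",ray("scene",px((157,374),(293,402)),.007).round(4).tolist())
E
```

```text
mid rim [[0.5752, -0.0659, 0.035], [0.5723, -0.0241, 0.035]]
mid bottom [[0.5726, -0.0681, 0.007], [0.5702, -0.0279, 0.007]]
low bot [[0.5682, -0.0667, 0.0655], [0.5665, -0.0261, 0.0655]]
plate [[0.5798, -0.0775, 0.007], [0.5795, -0.0172, 0.007]]
```

Call:
{"method": "step_arm", "body": {
  "commands": [
    {"travel": [0.003,0.001,0.005],"turn": [0,0,0.7]},
    {"travel": [0.003,0.001,0.015],"turn": [0,0,0.7]},
    {"travel": [0.003,0.001,0.025],"turn": [0,0,0.7]},
    {"travel": [0.003,0.001,0.029],"turn": [0,0,0.7]},
    {"travel": [0.003,0.001,0.029],"turn": [0,0,0.7]}
  ]
}}

```text
time: 17.75
position: [0.5313, -0.0467, 0.0506]
tool_rot: [3.141, -0.0, -0.003]
ft_force: [-0.4, -0.6, -1.1]
grip_width: 0.477
grip_force: 20.0
```

Call:
{"method": "step_arm", "body": {
  "commands": [
    {"travel": [0,0,0],"turn": [0,0,0]},
    {"travel": [0,0,0],"turn": [0,0,0]}
  ]
}}

```text
time: 17.95
position: [0.5325, -0.0467, 0.0519]
tool_rot: [-3.142, 0.0, -0.001]
ft_force: [1.2, 0.2, -0.8]
grip_width: 0.482
grip_force: 20.0
```

```bash
python3 go.py .530,-.0475,.049,0
```

```text
t 17.95 p [ 0.5325 -0.0467  0.0519] yaw -0.0 z [ 0.001  0.    -1.   ] q [-0.53  0.29  0.64  1.96 -0.21  0.96 -1.36] F [ 1.2  0.2 -0.8] w 42.0 gf 20.0
.530,-.0475,.049,0 0 travel [-0.002  0.001  0.003] turn [-0. -0. -0.]
.530,-.0475,.049,0 180 travel [-0.002  0.001  0.003] turn [-1.0e-01  0.0e+00  1.8e+02]
```

Call:
{"method": "step_arm", "body": {
  "commands": [
    {"travel": [-0.001,0.001,0.001],"turn": [0,0,0]},
    {"travel": [-0.001,0.001,0.002],"turn": [0,0,0]},
    {"travel": [-0.001,0.001,0.003],"turn": [0,0,0]},
    {"travel": [-0.001,0.001,0.003],"turn": [0,0,0]}
  ]
}}

```text
time: 18.35
position: [0.5313, -0.0479, 0.0493]
tool_rot: [-3.141, 0.0, -0.0]
ft_force: [-3.0, 0.5, 5.2]
grip_width: 0.481
grip_force: 23.1
```

Call:
{"method": "step_arm", "body": {
  "commands": [
    {"travel": [0,0,0],"turn": [0,0,0]},
    {"travel": [0,0,0],"turn": [0,0,0]},
    {"travel": [0,0,0],"turn": [0,0,0]},
    {"travel": [0,0,-0.003],"turn": [0,0,0]}
  ],
  "gripper": 0.7
}}

```text
time: 18.75
position: [0.5308, -0.0478, 0.0512]
tool_rot: [3.141, -0.0, -0.001]
ft_force: [-0.4, 0.2, 0.2]
grip_width: 0.688
grip_force: 0.0
```

Call:
{"method": "step_arm", "body": {
  "commands": [
    {"travel": [0,0,-0.04],"turn": [0,0,0]},
    {"travel": [0,0,-0.08],"turn": [0,0,0]},
    {"travel": [0,0,-0.11],"turn": [0,0,0]},
    {"travel": [0,0,-0.13],"turn": [0,0,0]},
    {"travel": [0,0,-0.13],"turn": [0,0,0]}
  ]
}}

```text
time: 19.25
position: [0.5333, -0.048, 0.1847]
tool_rot: [-3.141, 0.0, -0.01]
ft_force: [-0.1, -0.4, 0.4]
grip_width: 0.698
grip_force: 0.0
```

```bash
python3 go.py;  python3 - <<'E'
from h import *
s=img("scene");t=img("top")
b=cv2.resize(s[140:220,260:350],None,fx=4.4,fy=5,interpolation=cv2.INTER_CUBIC)
a=cv2.resize(t[175:265,190:250],None,fx=5,fy=400/90,interpolation=cv2.INTER_CUBIC)
cv2.imwrite("pics/c6.png",np.hstack([b,a]));print(b.shape,a.shape)
q=blue(t);q[:,:180]=0;q[:,260:]=0
for c in blobs(q): print(cv2.boundingRect(c),rect("top",c,.049),rect("top",c,.0))
q=blue(s);q[:,:395]=0;q[:,470:]=0
for c in blobs(q): print(cv2.boundingRect(c))
E
```

```text
t 19.25 p [ 0.5333 -0.048   0.1847] yaw -0.0 z [ 0.006  0.001 -1.   ] q [-0.59  0.11  0.68  1.83 -0.08  1.22 -1.46] F [-0.1 -0.4  0.4] w 60.7 gf 0.0
(400, 396, 3) (400, 300, 3)
(211, 180, 19, 78) [553.  272.  209.5  39.2   4.4] [560.  280.4 217.2  40.6   4.4]
(418, 182, 24, 80)
```

View pics/c6.png

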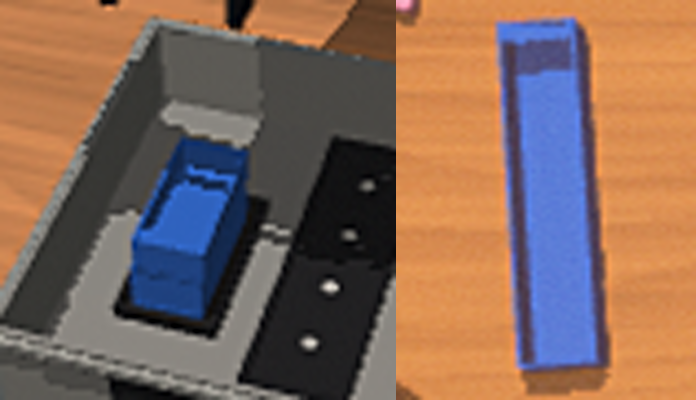

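The low bin sits squarely on the mid bin. The long bin measures 209.5 x 39 mm at (553,272) mm, yaw 4.4°, which matches its size. I'll grasp it across the middle.

```bash
python3 go.py .553,.272,.16,4.4
```

```text
t 19.35 p [ 0.531  -0.0477  0.1813] yaw -0.0 z [ 0.  0. -1.] q [-0.59  0.12  0.68  1.84 -0.08  1.21 -1.46] F [ 0.8  0.4 -0.3] w 60.9 gf 0.0
.553,.272,.16,4.4 0 travel [ 0.022 -0.32   0.021] turn [-0.  -0.  -4.4]
.553,.272,.16,4.4 180 travel [ 0.022 -0.32   0.021] turn [ -0.    0.  175.6]
```

Call:
{"method": "step_arm", "body": {
  "commands": [
    {"travel": [0.016,-0.24,0],"turn": [0,0,-4.4]},
    {"travel": [0.016,-0.24,0],"turn": [0,0,-4.4]},
    {"travel": [0.016,-0.24,0],"turn": [0,0,-4.4]},
    {"travel": [0.016,-0.24,0],"turn": [0,0,-4.4]},
    {"travel": [0.016,-0.24,0],"turn": [0,0,-4.4]}
  ]
}}

```text
time: 19.85
position: [0.5457, 0.1954, 0.1794]
tool_rot: [3.139, 0.124, -0.005]
ft_force: [-0.3, 0.5, 0.3]
grip_width: 0.701
grip_force: 0.0
```

```bash
python3 go.py .553,.272,.13,4.4
```

```text
t 19.85 p [0.5457 0.1954 0.1794] yaw 4.5 z [-0.003 -0.001 -1.   ] q [-0.83  0.22  0.5   1.72 -0.11  1.23 -1.79] F [-0.3  0.5  0.3] w 61.0 gf 0.0
.553,.272,.13,4.4 0 travel [ 0.013 -0.076  0.049] turn [0.  0.2 0.1]
.553,.272,.13,4.4 180 travel [ 0.013 -0.076  0.049] turn [  -0.3    0.  -179.9]
```

Call:
{"method": "step_arm", "body": {
  "commands": [
    {"travel": [0.008,-0.045,0.02],"turn": [0,0,0]},
    {"travel": [0.012,-0.074,0.04],"turn": [0,0,0]},
    {"travel": [0.012,-0.074,0.05],"turn": [0,0,0]},
    {"travel": [0.012,-0.074,0.05],"turn": [0,0,0]},
    {"travel": [0.012,-0.074,0.05],"turn": [0,0,0]}
  ]
}}

```text
time: 20.35
position: [0.5535, 0.2648, 0.1307]
tool_rot: [3.137, 0.117, -0.002]
ft_force: [0.1, 0.3, -0.7]
grip_width: 0.701
grip_force: 0.0
```

```bash
python3 go.py .553,.272,.034,4.4
```

```text
t 20.35 p [0.5535 0.2648 0.1307] yaw 4.3 z [-0.001 -0.002 -1.   ] q [-0.87  0.34  0.46  1.69 -0.16  1.16 -1.86] F [ 0.1  0.3 -0.7] w 61.0 gf 0.0
.553,.272,.034,4.4 0 travel [ 0.    -0.007  0.097] turn [ 0.1  0.1 -0.1]
.553,.272,.034,4.4 180 travel [ 0.    -0.007  0.097] turn [ 1.000e-01 -2.000e-01  1.799e+02]
```

Call:
{"method": "step_arm", "body": {
  "commands": [
    {"travel": [0,-0.007,0.02],"turn": [0,0,0]},
    {"travel": [0,-0.007,0.05],"turn": [0,0,0]},
    {"travel": [0,-0.007,0.08],"turn": [0,0,0]},
    {"travel": [0,-0.007,0.096],"turn": [0,0,0]},
    {"travel": [0,-0.007,0.096],"turn": [0,0,0]}
  ]
}}

```text
time: 20.85
position: [0.5519, 0.2719, 0.0339]
tool_rot: [3.137, 0.117, -0.005]
ft_force: [-0.6, -0.0, -0.1]
grip_width: 0.701
grip_force: 0.0
```

Call:
{"method": "step_arm", "body": {
  "commands": [
    {"travel": [0,0,0],"turn": [0,0,0]},
    {"travel": [0,0,0],"turn": [0,0,0]},
    {"travel": [0,0,0],"turn": [0,0,0]},
    {"travel": [0,0,0],"turn": [0,0,0]},
    {"travel": [0,0,0],"turn": [0,0,0]}
  ],
  "gripper": 0.3,
  "force": 30
}}

```text
time: 21.35
position: [0.554, 0.2742, 0.0372]
tool_rot: [-3.138, -0.12, -0.003]
ft_force: [0.5, -0.3, 5.4]
grip_width: 0.483
grip_force: 30.0
```

```bash
python3 go.py
```

```text
t 21.35 p [0.554  0.2742 0.0372] yaw 4.4 z [ 0.002  0.001 -1.   ] q [-0.85  0.44  0.43  1.76 -0.22  0.99 -1.83] F [ 0.5 -0.3  5.4] w 42.0 gf 30.0
```

Call:
{"method": "step_arm", "body": {
  "commands": [
    {"travel": [0,0,-0.03],"turn": [0,0,0]},
    {"travel": [0,0,-0.07],"turn": [0,0,0]},
    {"travel": [0,0,-0.11],"turn": [0,0,0]},
    {"travel": [0,0,-0.13],"turn": [0,0,0]},
    {"travel": [0,0,-0.13],"turn": [0,0,0]}
  ]
}}

```text
time: 21.85
position: [0.5549, 0.2751, 0.1694]
tool_rot: [-3.135, -0.12, -0.009]
ft_force: [1.4, 0.1, -1.4]
grip_width: 0.484
grip_force: 30.0
```

```bash
python3 go.py .526,.036,.165,0
```

```text
t 21.85 p [0.5549 0.2751 0.1694] yaw 4.4 z [ 0.006  0.004 -1.   ] q [-0.89  0.31  0.47  1.64 -0.15  1.22 -1.88] F [ 1.4  0.1 -1.4] w 42.1 gf 30.0
.526,.036,.165,0 0 travel [-0.047  0.236  0.003] turn [-0.2 -0.3  4.4]
.526,.036,.165,0 180 travel [-0.047  0.236  0.003] turn [   0.5   -0.3 -175.6]
```

Call:
{"method": "step_arm", "body": {
  "commands": [
    {"travel": [-0.046,0.236,0],"turn": [0,0,4.4]},
    {"travel": [-0.046,0.236,0],"turn": [0,0,4.4]},
    {"travel": [-0.046,0.236,0],"turn": [0,0,4.4]},
    {"travel": [-0.046,0.236,0],"turn": [0,0,4.4]},
    {"travel": [-0.046,0.236,0],"turn": [0,0,4.4]}
  ]
}}

```text
time: 22.35
position: [0.5233, 0.032, 0.1638]
tool_rot: [3.141, -0.003, -0.004]
ft_force: [1.7, -1.1, -1.5]
grip_width: 0.483
grip_force: 30.0
```

Call:
{"method": "step_arm", "body": {
  "commands": [
    {"travel": [0,0,0],"turn": [0,0,0]},
    {"travel": [0,0,0],"turn": [0,0,0]}
  ]
}}

```text
time: 22.55
position: [0.5241, 0.0343, 0.1642]
tool_rot: [-3.141, 0.004, 0.003]
ft_force: [-0.4, 0.2, -1.4]
grip_width: 0.481
grip_force: 30.0
```

```bash
python3 go.py .527,.0355,.1,0
```

```text
t 22.55 p [0.5241 0.0343 0.1642] yaw -0.2 z [-0.002  0.    -1.   ] q [-0.69  0.11  0.62  1.87 -0.07  1.18 -1.62] F [-0.4  0.2 -1.4] w 41.8 gf 30.0
.527,.0355,.1,0 0 travel [ 0.003 -0.001  0.064] turn [-0.   0.1 -0.2]
.527,.0355,.1,0 180 travel [ 0.003 -0.001  0.064] turn [  0.2   0.  179.8]
```

Lower until the underside is just above the rim, then look.

Call:
{"method": "step_arm", "body": {
  "commands": [
    {"travel": [0.003,-0.001,0.02],"turn": [0,0,0]},
    {"travel": [0.003,-0.001,0.04],"turn": [0,0,0]},
    {"travel": [0.003,-0.001,0.06],"turn": [0,0,0]},
    {"travel": [0.003,-0.001,0.064],"turn": [0,0,0]},
    {"travel": [0.003,-0.001,0.064],"turn": [0,0,0]}
  ]
}}

```text
time: 23.05
position: [0.5273, 0.0374, 0.1004]
tool_rot: [3.141, 0.003, -0.004]
ft_force: [0.3, -0.2, -0.8]
grip_width: 0.481
grip_force: 30.0
```

```bash
python3 go.py .527,.0355,.045,0;  python3 - <<'E'
from h import *
s=img("scene")
b=cv2.resize(s[120:240,250:390],None,fx=4.9,fy=4.9,interpolation=cv2.INTER_CUBIC)
cv2.imwrite("pics/c7.png",b)
E
```

```text
t 23.05 p [0.5273 0.0374 0.1004] yaw 0.1 z [-0.003 -0.001 -1.   ] q [-0.67  0.2   0.61  1.93 -0.13  1.05 -1.58] F [ 0.3 -0.2 -0.8] w 41.8 gf 30.0
.527,.0355,.045,0 0 travel [-0.     0.002  0.055] turn [0.  0.2 0.1]
.527,.0355,.045,0 180 travel [-0.     0.002  0.055] turn [-2.000e-01  1.000e-01 -1.799e+02]
```

View pics/c7.png

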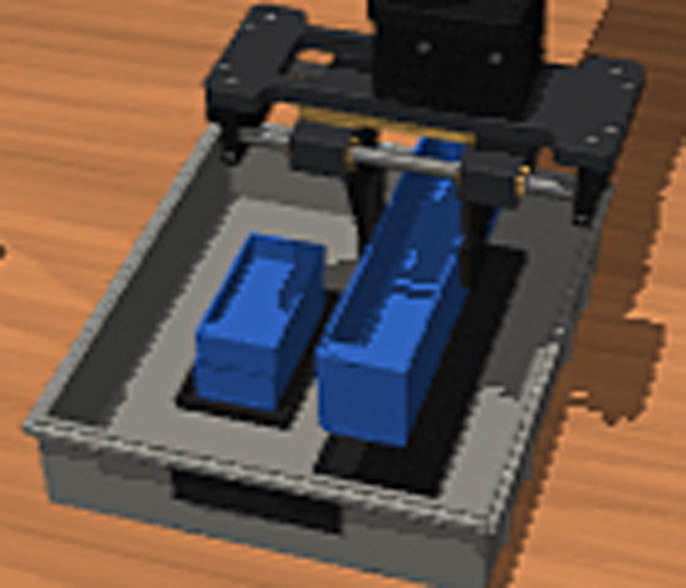

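The long bin hangs level over the long plate, with its front bottom corners at (322,428) and (406,444) in the crop.

```bash
python3 - <<'E'
from h import *
px=lambda *p:np.array(p)/4.9+(250,120)
print("long bot",ray("scene",px((322,428),(406,444)),.0634).round(4).tolist())
print("long rim",ray("scene",px((318,352),(408,369)),.1124).round(4).tolist())
print("low rim front",ray("scene",px((197,341),(278,352)),.056).round(4).tolist())
print("tray front rim corners",ray("scene",px((25,430),(493,528)),.056).round(4).tolist())
E
```

```text
long bot [[0.6301, 0.019, 0.0634], [0.6291, 0.0594, 0.0634]]
long rim [[0.6316, 0.0189, 0.1124], [0.6309, 0.0607, 0.1124]]
low rim front [[0.5821, -0.062, 0.056], [0.5784, -0.0209, 0.056]]
tray front rim corners [[0.6642, -0.1176, 0.056], [0.6618, 0.1094, 0.056]]
```

```bash
python3 - <<'E'
from h import *
t=cv2.imread("pics/top0.png");s=cv2.imread("pics/scene0.png")
def screws(n,i,roi,th,z):
    x0,y0,x1,y1=roi;g=i[y0:y1,x0:x1].min(2).astype(float)
    m=(g>th).astype(np.uint8);k,l,st,ce=cv2.connectedComponentsWithStats(m)
    P=[]
    for j in range(1,k):
        if st[j,4]<12:
            w=(l==j)*(g-th*.6);yy,xx=np.nonzero(w);P.append([np.average(xx,weights=w[yy,xx])+x0,np.average(yy,weights=w[yy,xx])+y0])
    W=ray(n,np.array(P),z)[:,:2];print(n,W.round(4).tolist(),"mean",W.mean(0).round(4))
screws("top",t,(302,190,316,270),95,.0075)
screws("top",t,(333,212,347,245),95,.0075)
screws("scene",s,(322,172,352,216),80,.0075)
screws("scene",s,(293,180,318,203),80,.0075)
E
```

```text
top [[0.5684, 0.0353], [0.5263, 0.0352], [0.4845, 0.0348], [0.442, 0.0345]] mean [0.5053 0.0349]Traceback (most recent call last):
  File "<stdin>", line 12, in <module>
  File "<stdin>", line 10, in screws
  File "h.py", line 7, in ray
    d=np.c_[(px[:,0]-m["cx"])/m["fx"],(px[:,1]-m["cy"])/m["fy"],np.ones(len(px))]@R
             ~~^^^^^
IndexError: index 0 is out of bounds for axis 1 with size 0
```

The screw row puts the long plate's centre at (526,35) mm, so the bin can go straight down.

Call:
{"method": "step_arm", "body": {
  "commands": [
    {"travel": [0,0.003,0.01],"turn": [0,0,0]},
    {"travel": [0,0.003,0.025],"turn": [0,0,0]},
    {"travel": [0,0.003,0.04],"turn": [0,0,0]},
    {"travel": [0,0.003,0.05],"turn": [0,0,0]},
    {"travel": [0,0.003,0.054],"turn": [0,0,0]}
  ]
}}

```text
time: 23.6
position: [0.5269, 0.033, 0.0457]
tool_rot: [3.141, -0.0, -0.004]
ft_force: [0.3, 1.0, -0.8]
grip_width: 0.481
grip_force: 30.0
```

Call:
{"method": "step_arm", "body": {
  "commands": [
    {"travel": [0,0,0],"turn": [0,0,0]},
    {"travel": [0,0,0],"turn": [0,0,0]}
  ]
}}

```text
time: 23.8
position: [0.5285, 0.0331, 0.0478]
tool_rot: [-3.142, 0.0, -0.001]
ft_force: [0.3, 0.5, -0.7]
grip_width: 0.481
grip_force: 30.0
```

```bash
python3 go.py .527,.035,.044,0
```

```text
t 23.8 p [0.5285 0.0331 0.0478] yaw -0.0 z [ 0.  0. -1.] q [-0.64  0.28  0.6   1.97 -0.19  0.95 -1.52] F [ 0.3  0.5 -0.7] w 41.9 gf 30.0
.527,.035,.044,0 0 travel [-0.001 -0.002  0.004] turn [-0. -0. -0.]
.527,.035,.044,0 180 travel [-0.001 -0.002  0.004] turn [ -0.   0. 180.]
```

Call:
{"method": "step_arm", "body": {
  "commands": [
    {"travel": [-0.001,-0.001,0.001],"turn": [0,0,0]},
    {"travel": [-0.001,-0.001,0.002],"turn": [0,0,0]},
    {"travel": [-0.001,-0.001,0.003],"turn": [0,0,0]},
    {"travel": [-0.001,-0.001,0.004],"turn": [0,0,0]},
    {"travel": [-0.001,-0.001,0.004],"turn": [0,0,0]}
  ]
}}

```text
time: 24.3
position: [0.5273, 0.0343, 0.0441]
tool_rot: [-3.141, 0.0, -0.0]
ft_force: [-1.5, -1.1, 3.6]
grip_width: 0.481
grip_force: 30.0
```

Call:
{"method": "step_arm", "body": {
  "commands": [
    {"travel": [0,0,0],"turn": [0,0,0]},
    {"travel": [0,0,0],"turn": [0,0,0]},
    {"travel": [0,0,0],"turn": [0,0,0]},
    {"travel": [0,0,-0.003],"turn": [0,0,0]}
  ],
  "gripper": 0.65
}}

```text
time: 24.7
position: [0.5268, 0.0341, 0.0463]
tool_rot: [3.141, -0.0, -0.001]
ft_force: [-0.6, -0.2, 0.2]
grip_width: 0.642
grip_force: 0.0
```

Call:
{"method": "step_arm", "body": {
  "commands": [
    {"travel": [0,0,-0.04],"turn": [0,0,0]},
    {"travel": [0,0,-0.08],"turn": [0,0,0]},
    {"travel": [0,0,-0.12],"turn": [0,0,0]},
    {"travel": [0,0,-0.16],"turn": [0,0,0]},
    {"travel": [0,0,-0.2],"turn": [0,0,0]}
  ]
}}

```text
time: 25.2
position: [0.5269, 0.034, 0.2485]
tool_rot: [-3.141, 0.001, -0.001]
ft_force: [0.6, 0.4, -0.5]
grip_width: 0.651
grip_force: 0.0
```

Call:
{"method": "step_arm", "body": {
  "commands": [
    {"travel": [0,-0.05,0],"turn": [0,0,0]},
    {"travel": [0,-0.1,0],"turn": [0,0,0]},
    {"travel": [0,-0.15,0],"turn": [0,0,0]},
    {"travel": [0,-0.2,0],"turn": [0,0,0]},
    {"travel": [0,-0.25,0],"turn": [0,0,0]}
  ]
}}

```text
time: 25.7
position: [0.5269, 0.2861, 0.2469]
tool_rot: [-3.141, 0.0, -0.001]
ft_force: [1.1, -0.6, 0.8]
grip_width: 0.648
grip_force: 0.0
```

```bash
python3 go.py;  python3 - <<'E'
from h import *
s=img("scene");t=img("top")
a=cv2.resize(s[120:240,200:390],None,fx=3.3,fy=3.3,interpolation=cv2.INTER_CUBIC)
b=cv2.resize(t[170:290,270:440],None,fx=3.3,fy=3.3,interpolation=cv2.INTER_CUBIC)
w=min(a.shape[1],b.shape[1],400)
cv2.imwrite("pics/t8.png",t)
cv2.imwrite("pics/c8.png",np.vstack([a[:,:561][:300],b[:300]]))
q=blue(t);q[:,:280]=0;q[:170]=0
for c in blobs(q,100):
    x=cv2.boundingRect(c);print(x,rect("top",c,.056),rect("top",c,.038))
E
```

```text
t 25.7 p [0.5269 0.2861 0.2469] yaw -0.0 z [ 0.001  0.001 -1.   ] q [-0.93  0.22  0.46  1.58 -0.1   1.36 -2.03] F [ 1.1 -0.6  0.8] w 56.3 gf 0.0
(407, 221, 14, 18) [ 514.2 -243.5   45.1   33.3   -6.3] [ 516.2 -247.5   45.8   33.8   -6.3]
(332, 208, 16, 34) [530.9 -46.3  88.5  40.1  -1. ] [533.2 -47.6  89.7  40.7  -1. ]
(301, 188, 17, 79) [5.259e+02 3.450e+01 2.092e+02 4.140e+01 4.000e-01] [5.282e+02 3.440e+01 2.121e+02 4.190e+01 4.000e-01]
```

View pics/c8.png

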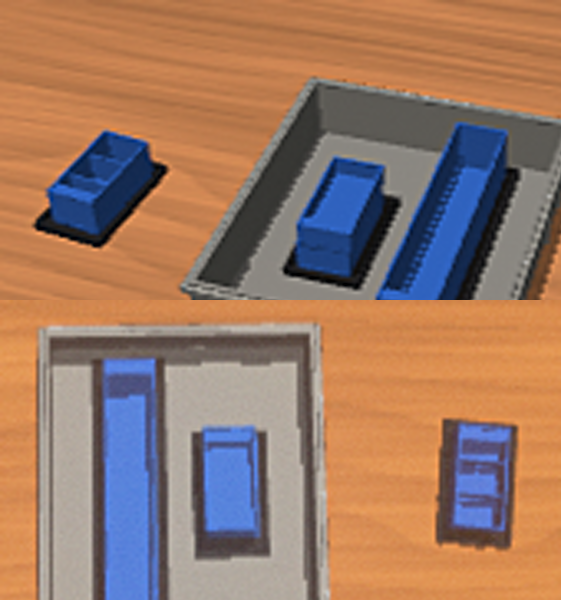

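All four bins are seated. The long bin measures (526,34.5) mm against its plate at (526,35) mm, the stack is square on the short plate, and the high bin is inside the spare plate's frame. The arm is clear, so I'm handing in.

```bash
python3 -c "
from bench import ctrl
print(ctrl.close_job())"
```

```text
the job is handed in; nothing more can be done
None
```

The job is handed in, with no verdict shown: by my last camera check the long bin is on the long plate, the low bin is stacked on the mid bin on the tray's short plate, and the high bin is on the spare plate, about 26 s into the 115 s limit.

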